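# Hang and load the spice caddy on the revolving stand

### The arm

A 6-joint arm with a two-finger parallel gripper is mounted at the origin on a cart in front of the work surface, level with it; the furniture and walls round the work are solid. World frame = base frame: x ahead of the robot, y to its left, z up, the work surface at z = 0. Lengths are in mm, angles in degrees, forces in N, time in s.
With the tool pointing down it reaches from about 300 to 850 mm from the base axis. Payload 4.2 kg.
Tool frame: the origin (TCP) lies between the finger pads; the fingertips stand 22 mm ahead of it and the grasp point (between the pads) lies 3 mm ahead of it; z points along the fingers, y is the direction in which the jaws open and shut (so a half turn about z gives the same grasp; the last joint's range is limited). The gripper opens to 91 mm and grips with 3 to 60 N. Pads are 32 mm wide; open, the fingers measure 118 mm over their backs; the gripper's body (76 mm by 178 mm) begins 60 mm behind the grasp point.
Start: joints at [72.536, 18.312, 89.639, -0, 72.044, -1.146], TCP at [161.557, 551.852, 235.976] pointing down, gripper open.
Joint ranges: [-177.97, 177.97], [-48.28, 115.42], [12.27, 149.76], [-77.06, 257.06], [2.81, 150.46], [-146.56, 146.56]. Speed limits (degrees/s): [147.25, 147.25, 180, 180, 180, 180].

### API

Orientations are given as [roll, pitch, yaw] about the fixed x, y, z axes, in that order (R = Rz(yaw) Ry(pitch) Rx(roll)).
In Python, from workcell import * gives the robot as it stands.
- The arm moves only by the shell command python3 -m jog 'ROWS' [OPENING] [FORCE]. ROWS is text: rows parted by semicolons, each of 6 numbers parted by spaces: the shift along the tool's x, y, z in units of 0.5 m (1.0 is 0.5 m), then the turn, a rotation vector about the tool's x, y, z in units of pi/2 rad (1.0 is pi/2 rad). A call has 1 to 20 rows; each row is the pose to reach, as a shift and turn from the pose measured when the call began, along the tool's axes at that moment; what a row does not reach only later rows make up. A row lasts 1/12 s, in which the tool goes at most 41.7 mm and 7.16 degrees, less where a joint would pass 70% of its speed; a pose out of reach is approached as far as the arm can. A call with a number of a shift or a turn outside -1 to 1 is refused whole. A call with a gripper value outside its range is refused whole. OPENING is the opening, from -1 (shut) to 1 (fully open), set as the call begins (- or left out, the last holds). The fingers move at their own pace and stop on an object; FORCE is the grip in N (left out, the last holds). Time passes only in rows, so rows that repeat a pose let the fingers close. It gives the time, the measured TCP pose, the force and the opening at its end, in the units of the state.
- state(): the state, without advancing time (a new reading comes with each control period).
- grab_frame(name): name is "scene" or "top"; returns the picture (384x512x3 uint8, red, green, blue); there is no depth.
- calibration(name): a dict with "mtx" (3x3 intrinsics, pixels), "rvec" (rotation vector, rad) and "tvec" (3), from world to camera coordinates, as OpenCV has them. Camera axes: x right, y down, z forward; pixel columns grow to the right and rows downward; lengths in mm; the calibration is good to about 2 mm. A picture is of the moment at which its call begins. calibration takes no time and is no camera call.
- job_done(): hands the job in, once; it reports no verdict.
Trained networks look in the newest picture that a camera, given by its name, has taken for a name from the list of things; names that differ only in an ending like _2 or _b are one class to them, and where a whole thing is asked for, a point or a joint stands for the part that bears it (a point fixed in the world has none). Each returns a list of dicts, best first, with "confidence" (0 to 1); they miss things now and then, are a little off and sometimes report something else, mostly with a low value. They report only what shows in the picture. A call takes as long as a camera call.
- spot_in(query, camera): "rect" ([left, top, right, bottom] in pixels, round what is visible of it).
- tip_of(query, camera): "location" ([column, row] in pixels: a listed point, or the origin of a listed thing).
The state is a dict: "time_s": time; "qpos": joint angles; "qvel": joint speeds; "effort": joint torques, N m; "ee_pos": TCP position; "ee_rot": TCP orientation; "force": force on the tool from outside, world axes, zero at the start; "torque": the same for the moment, N m; "gripper_width": finger opening in mm.
Only numpy, scipy, OpenCV 4.12 (cv2) and the standard library are available. Lean on these libraries where they do the work, as an engineer would, in place of code of your own. Each camera call takes 0.05 s, during which the arm holds its last target. There are 200 camera calls.

### The job

Turn the revolving stand by its knob anticlockwise as far as it goes, to the stop where its two pins face the front, then hang the empty wooden caddy by both slots on the two pins, right back against the posts, and stand all the small grey-lidded spice jars from the worktop upright in it. Then turn the stand back a quarter turn to its other stop, so that the loaded caddy faces left, and leave it there with the caddy still hanging on both pins and the jars standing in it. Do not push the other things on the worktop about.

Things in the scene. Friction and masses are not known exactly. Their poses are not given: they have to be found in the camera images.
- carousel (a joint): angle of the revolving stand's disc on its foot, rad, growing anticlockwise seen from above. 0: the pins face the foot's front (end stop); -1.57: the pins face the foot's left (the other end stop). It turns only between these two stops, stiffly (friction 0.25 N m, about 2 N at the knob), and stays where it is left. Starts somewhere between -1.57 and -0.9
- stand_axis (a point): point on the turning axis of the revolving stand, on the upper face of its wooden disc (270 mm in diameter, on a pedestal, upper face 78 mm above the worktop). The foot is fixed; this frame is the foot's: -x is the stand's front (roughly towards the robot), z up
- knob_grip (a point): turning knob: upright round steel rod 16 mm in diameter with a black cap 20 mm in diameter, on the disc 115 mm from the axis on the side away from the pins, from 78 to 155 mm above the worktop; the point is on the rod's axis 126 mm above the worktop. The frame turns with the disc; its +x points outward from the axis
- caddy: loose wooden tray with an upright back plate, 226 mm wide (y), 138 deep (x), 92 high, 0.28 to 0.46 kg; it starts standing on the worktop. The plate is at its +x side, 8 mm thick, full width, with two slots; from it the tray extends to -x: floor 5 mm thick, front and side walls 35 mm high and 5 mm thick. Origin: centre of the underside; z up
- caddy_grip (a point): middle of the top edge of the caddy's back plate, a bare edge that can be pinched across its 8 mm thickness (along x); 65 mm to +x of the caddy's origin and 92 mm above its underside; caddy axes
- caddy_floor (a point): centre of the caddy's inner floor, on the floor's upper face (5 mm above its underside), caddy axes; the inside measures 125 mm (x) by 216 mm (y)
- slot_left (a point): middle of the left slot in the caddy's back plate (in the middle of the plate's thickness), 60 mm to +y of its centre line, 68 mm above the caddy's underside, 24 mm below the plate's top edge. The slot goes through the plate along x, 16 mm wide and 22 mm tall; caddy axes
- pin_left (a point): where the middle of the left slot lies when the caddy hangs home on the left pin, 60 mm to +y of the disc's centre line; turns with the disc, -x is where the pins point. Pin: 7 mm round rod, 38 mm long, rising 35 degrees towards -x from a post face 4 mm to +x of this point; a slot centred on it at home is 3.9 mm above this point. Posts 18 mm wide, 178 mm high, open between them above 135
- slot_right (a point): middle of the right slot in the caddy's back plate (in the middle of the plate's thickness), 60 mm to -y of its centre line, 68 mm above the caddy's underside, 24 mm below the plate's top edge. The slot goes through the plate along x, 16 mm wide and 22 mm tall; caddy axes
- pin_right (a point): where the middle of the right slot lies when the caddy hangs home on the right pin, 60 mm to -y of the disc's centre line; turns with the disc, -x is where the pins point. Pin: 7 mm round rod, 38 mm long, rising 35 degrees towards -x from a post face 4 mm to +x of this point; a slot centred on it at home is 3.9 mm above this point. Posts 18 mm wide, 178 mm high, open between them above 135
- jar0_mid (a point): small round spice jar with a grey lid and white label, 46 mm in diameter (lid 44), 48 mm tall, about 0.1 kg, standing on the worktop; the point is on its axis half-way up (24 mm above its foot), z along its axis. The jars are all alike; between two and four are present; an absent one reads None from the start
- jar1_mid (a point): small round spice jar with a grey lid and white label, 46 mm in diameter (lid 44), 48 mm tall, about 0.1 kg, standing on the worktop; the point is on its axis half-way up (24 mm above its foot), z along its axis. The jars are all alike; between two and four are present; an absent one reads None from the start
- jar2_mid (a point): small round spice jar with a grey lid and white label, 46 mm in diameter (lid 44), 48 mm tall, about 0.1 kg, standing on the worktop; the point is on its axis half-way up (24 mm above its foot), z along its axis. The jars are all alike; between two and four are present; an absent one reads None from the start
- jar3_mid (a point): small round spice jar with a grey lid and white label, 46 mm in diameter (lid 44), 48 mm tall, about 0.1 kg, standing on the worktop; the point is on its axis half-way up (24 mm above its foot), z along its axis. The jars are all alike; between two and four are present; an absent one reads None from the start
- low_pot: bystander: round white and blue cream pot, 69 mm in diameter, 41 mm high; origin at the centre of its underside
- black_tape: bystander: black roll of tape lying flat, 62 mm in diameter, 19 mm high; origin at the centre of its underside
- matches: bystander: small blue match carton, 34 x 52 x 14 mm; origin at the centre of its underside
- steel_lid: bystander: flat round steel jar lid, 59 mm in diameter, 12 mm high; origin at the centre of its underside
- jar0: the same jar as jar0_mid; origin at the centre of its foot
- jar1: the same jar as jar1_mid; origin at the centre of its foot
- jar2: the same jar as jar2_mid; origin at the centre of its foot
- jar3: the same jar as jar3_mid; origin at the centre of its foot

How it is judged (in metres and radians):
On the way, in this order (a step that is already met when the one before it is completed fails the run):
1. the stand is turned to its front stop, pins to the front (within 0.15 rad) (value of joint carousel between -0.15 and 0.15 rad), for 0.2 s.
2. the caddy hangs on both pins, fully home (each slot within 10 mm of its home point), with the stand still at the front stop (all of step 1 and distance between slot_left and pin_left below 0.01 m and distance between slot_right and pin_right below 0.01 m and contact force between caddy and the fingers below 0.1 N), for 0.3 s.
3. all the jars stand upright in the hanging caddy, let go, with the stand still at the front stop (distance between slot_left and pin_left below 0.01 m and distance between slot_right and pin_right below 0.01 m and x of jar0_mid in the frame of caddy_floor between -0.0625 and 0.0625 m and y of jar0_mid in the frame of caddy_floor between -0.108 and 0.108 m and z of jar0_mid in the frame of caddy_floor between 0.018 and 0.03 m and angle between each of jar0_mid, jar1_mid, jar2_mid, jar3_mid's own z axis and vertical below 0.15 rad and x of jar1_mid in the frame of caddy_floor between -0.0625 and 0.0625 m and y of jar1_mid in the frame of caddy_floor between -0.108 and 0.108 m and z of jar1_mid in the frame of caddy_floor between 0.018 and 0.03 m and x of jar2_mid in the frame of caddy_floor between -0.0625 and 0.0625 m and y of jar2_mid in the frame of caddy_floor between -0.108 and 0.108 m and z of jar2_mid in the frame of caddy_floor between 0.018 and 0.03 m and x of jar3_mid in the frame of caddy_floor between -0.0625 and 0.0625 m and y of jar3_mid in the frame of caddy_floor between -0.108 and 0.108 m and z of jar3_mid in the frame of caddy_floor between 0.018 and 0.03 m and value of joint carousel between -0.2 and 0.2 rad and contact force between each of jar0, jar1, jar2, jar3 and the fingers below 0.1 N), for 0.3 s.
At the end, for the whole second after the job is handed in: The stand rests at its left stop (-1.57 rad, within 0.15), the caddy hangs on both pins (each slot within 10 mm of its home point), and every jar stands upright (within 0.15 rad) on the caddy's floor inside its walls; all at rest (value of joint carousel between -1.7208 and -1.4208 rad and distance between slot_left and pin_left below 0.01 m and distance between slot_right and pin_right below 0.01 m and x of jar0_mid in the frame of caddy_floor between -0.0625 and 0.0625 m and y of jar0_mid in the frame of caddy_floor between -0.108 and 0.108 m and z of jar0_mid in the frame of caddy_floor between 0.018 and 0.03 m and angle between each of jar0_mid, jar1_mid, jar2_mid, jar3_mid's own z axis and vertical below 0.15 rad and x of jar1_mid in the frame of caddy_floor between -0.0625 and 0.0625 m and y of jar1_mid in the frame of caddy_floor between -0.108 and 0.108 m and z of jar1_mid in the frame of caddy_floor between 0.018 and 0.03 m and x of jar2_mid in the frame of caddy_floor between -0.0625 and 0.0625 m and y of jar2_mid in the frame of caddy_floor between -0.108 and 0.108 m and z of jar2_mid in the frame of caddy_floor between 0.018 and 0.03 m and x of jar3_mid in the frame of caddy_floor between -0.0625 and 0.0625 m and y of jar3_mid in the frame of caddy_floor between -0.108 and 0.108 m and z of jar3_mid in the frame of caddy_floor between 0.018 and 0.03 m and velocity of joint carousel between -0.05 and 0.05 rad/s and linear speed of each of caddy, jar0, jar1, jar2, jar3 below 0.03 m/s); the robot touches nothing.
It fails at once if another loose thing on the worktop (cream pot, tape roll, match carton, steel lid) is pushed more than 5 cm (distance of any of low_pot, black_tape, matches, steel_lid from where it was at the start of the episode above 0.05 m).
Of jar0, jar1, jar2, jar3 only 2 to 4 are there at a start; the rules pass over those that are not, and their reading is None.
At some moment in a run one of caddy, jar0, jar1, jar2, jar3 may be knocked a few centimetres aside while the robot is not near it.
It also fails if it takes over 210 s, if anything falls off the work surface, if the arm or the gripper's body presses on something with over 40 N, if the wrist force passes 120 N, or if a joint passes its speed limit or range.

## Working session

There is one attempt and no reset: what is moved stays moved. The work goes in short steps, Python scripts to look and compute and a shell command to move; the robot and the scene stay as the last step left them, time stands still between calls to the robot, and variables do not carry over. Pictures are saved under pics/ and viewed, about 12 in all and at most 16, crops included, and the job is handed in when it is done.

```bash
ls; mkdir -p pics
cat > h.py <<'E'
from workcell import *
import numpy as np, cv2
from scipy.spatial.transform import Rotation as R
def cam(n):
    c=calibration(n); return np.array(c["mtx"],float),cv2.Rodrigues(np.array(c["rvec"],float))[0],np.array(c["tvec"],float).ravel()
def ray(n,px):
    K,Rm,t=cam(n); d=Rm.T@np.linalg.inv(K)@np.array([px[0],px[1],1.]); return -Rm.T@t,d
def at_z(n,px,z):
    o,d=ray(n,px); return o+d*(z-o[2])/d[2]
def proj(n,p):
    K,Rm,t=cam(n); q=K@(Rm@np.array(p,float)+t); return q[:2]/q[2]
def tri(pa,pb):
    o1,d1=ray("scene",pa);o2,d2=ray("top",pb);d1/=np.linalg.norm(d1);d2/=np.linalg.norm(d2)
    s=np.linalg.lstsq(np.c_[d1,-d2],o2-o1,rcond=None)[0]; a=o1+s[0]*d1;b=o2+s[1]*d2
    return (a+b)/2,np.linalg.norm(a-b)
def save(n,f,img=None,crop=None,k=1):
    im=grab_frame(n) if img is None else img
    if crop: im=im[crop[1]:crop[3],crop[0]:crop[2]]
    if k!=1: im=cv2.resize(im,None,fx=k,fy=k,interpolation=cv2.INTER_CUBIC)
    cv2.imwrite("pics/"+f,im[:,:,::-1])
def rel(p,yaw=None,rpy=None):
    """row (units) from measured pose to world TCP p, with tool-down yaw"""
    s=state(); T=R.from_euler("xyz",s["ee_rot"],degrees=True)
    d=T.inv().apply(np.array(p)-np.array(s["ee_pos"]))/500
    rv=np.zeros(3)
    if rpy is not None: rv=(T.inv()*R.from_euler("xyz",rpy,degrees=True)).as_rotvec()/(np.pi/2)
    return np.round(np.r_[d,rv],4)
E
python3 - <<'E'
from h import *
s=state();print(s)
a=grab_frame("scene");b=grab_frame("top")
cv2.imwrite("pics/s0.png",a[:,:,::-1]);cv2.imwrite("pics/t0.png",b[:,:,::-1])
for q in ["stand_axis","knob_grip","caddy","caddy_grip","caddy_floor","slot_left","slot_right","pin_left","pin_right","jar0_mid","low_pot","black_tape","matches","steel_lid"]:
    for n in("scene","top"):
        print(q,n,[(np.round(d["location"]).tolist(),round(d["confidence"],2)) for d in tip_of(q,n)[:5]])
E
```

```text
pics
{'time_s': 0.0, 'qpos': array([ 7.25370799e+01,  1.83514009e+01,  8.97054244e+01, -1.57863766e-03,
        7.20415208e+01, -1.14615820e+00]), 'qvel': array([-0.00467901, -0.00640354, -0.03185017, -0.00247204, -0.01915353,
        0.01412175]), 'effort': array([-5.84051395e-04, -4.12456906e+01, -2.31975657e+01,  7.26260757e-02,
        4.55580465e-02, -1.17478512e-04]), 'ee_pos': array([161.42008514, 551.41139733, 235.12928519]), 'ee_rot': array([-1.79901644e+02, -4.66617038e-04,  1.63683726e+02]), 'force': array([-0.30365306,  0.33592619,  0.4846397 ]), 'torque': array([0.03215803, 0.01157947, 0.03251655]), 'gripper_width': 91.33005895982129}
stand_axis scene [([247.0, 212.0], 0.68), ([255.0, 300.0], 0.44)]
stand_axis top [([241.0, 178.0], 0.73), ([270.0, 156.0], 0.72), ([352.0, 195.0], 0.69)]
knob_grip scene [([242.0, 178.0], 0.89)]
knob_grip top [([271.0, 153.0], 0.67), ([242.0, 176.0], 0.62)]
caddy scene [([314.0, 178.0], 0.79), ([317.0, 143.0], 0.71)]
caddy top [([338.0, 221.0], 0.98), ([394.0, 201.0], 0.29)]
caddy_grip scene [([300.0, 158.0], 0.86)]
caddy_grip top [([338.0,
[... 324 characters left out ...]
 0.73)]
pin_left scene [([226.0, 201.0], 0.62)]
pin_left top [([174.0, 227.0], 0.74), ([229.0, 160.0], 0.59)]
pin_right scene [([263.0, 197.0], 0.68)]
pin_right top [([250.0, 189.0], 0.93), ([338.0, 193.0], 0.59), ([158.0, 194.0], 0.15)]
jar0_mid scene [([260.0, 294.0], 0.62), ([255.0, 174.0], 0.15)]
jar0_mid top [([176.0, 228.0], 0.63)]
low_pot scene [([254.0, 172.0], 0.5)]
low_pot top [([313.0, 159.0], 0.86)]
black_tape scene [([320.0, 146.0], 0.51)]
black_tape top [([392.0, 203.0], 0.55)]
matches scene [([256.0, 293.0], 0.71), ([274.0, 282.0], 0.47)]
matches top [([200.0, 232.0], 0.59)]
steel_lid scene [([283.0, 263.0], 0.78), ([318.0, 145.0], 0.62)]
steel_lid top [([220.0, 235.0], 0.75)]
```

View pics/s0.png

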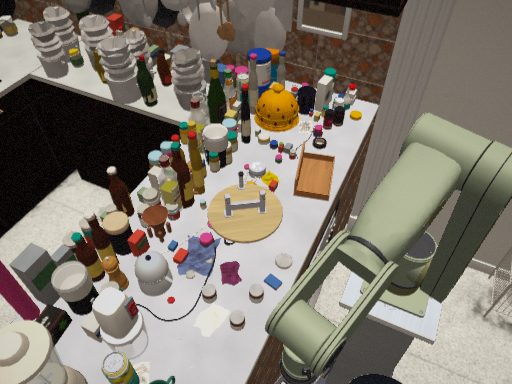

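View pics/t0.png

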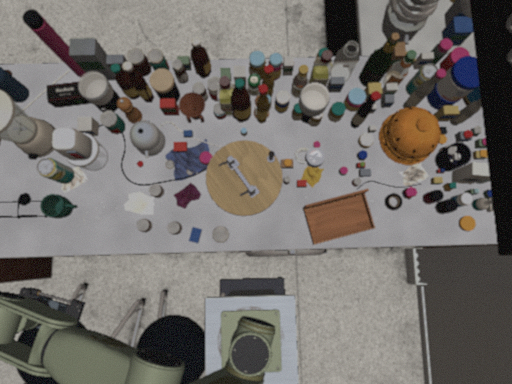

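Run:
```python
from h import *
def p(*a):print(*[np.round(x,1) for x in a])
for n in("scene","top"):
    K,Rm,t=cam(n); print(n,np.round(-Rm.T@t),np.round(K[0,0]),np.round(Rm[2],2))
p("knob",*tri([242,178],[242,176]),*tri([242,178],[271,153]))
p("axis top",at_z("top",[241,178],78),"scene",at_z("scene",[247,212],78))
p("pinR",*tri([263,197],[250,189]));p("pinL",*tri([226,201],[229,160]))
p("caddy grip",*tri([300,158],[338,194]),at_z("top",[338,194],92))
p("slots",*tri([292,172],[320,204]),*tri([302,155],[351,196]))
p("floor",*tri([311,177],[341,218]))
p("low_pot",at_z("top",[313,159],0),"tape",at_z("top",[392,203],0),"jar",at_z("top",[176,228],24),at_z("scene",[260,294],24),"lid",at_z("top",[220,235],0))
print(proj("scene",[0,0,0]),proj("top",[0,0,0]))
for q in["jar0","steel_lid","caddy","low_pot","matches"]:
    for n in("scene","top"):
        grab_frame(n) if 0 else None
        print(q,n,[(np.round(d["rect"]).tolist(),round(d["confidence"],2)) for d in spot_in(q,n)[:6]])
```

```text
scene [ 103.  861. 1229.] 421.0 [ 0.29 -0.61 -0.74]
top [ 290.  -23. 1547.] 427.0 [ 0.15 -0.01 -0.99]Traceback (most recent call last):
  File "<stdin>", line 5, in <module>
  File "<stdin>", line 2, in p
    return _wrapfunc(a, 'round', decimals=decimals, out=out)
    return _wrapit(obj, method, *args, **kwds)
    result = getattr(arr, method)(*args, **kwds)
numpy._core._exceptions._UFuncNoLoopError: ufunc 'multiply' did not contain a loop with signature matching types (dtype('<U4'), dtype('float64')) -> None
```

The scene picture shows the stand at (245,212), the caddy at (315,175), and jars near (208,292), (256,291) and (237,318). The top picture shows the disc at (245,178), the caddy at (338,217) and jars at (144,225) and (174,228). I'll zoom in next.

Run:
```python
from h import *
a=cv2.imread("pics/s0.png");b=cv2.imread("pics/t0.png")
A=cv2.resize(a[130:340,180:350],None,fx=2.8,fy=2.8,interpolation=cv2.INTER_CUBIC)
B=cv2.resize(b[120:255,120:420],None,fx=2.66,fy=2.66,interpolation=cv2.INTER_CUBIC)
cv2.imwrite("pics/s0c.png",A);cv2.imwrite("pics/t0c.png",B);print(A.shape,B.shape)
def p(n,*a):print(n,*[np.round(x,1) for x in a])
p("knob",*tri([242,178],[242,176]),*tri([242,178],[271,153]))
p("axis top",at_z("top",[241,178],78),at_z("scene",[247,212],78))
p("pinR",*tri([263,197],[250,189]));p("pinL",*tri([226,201],[229,160]))
p("caddy grip",*tri([300,158],[338,194]),at_z("top",[338,194],92))
p("slots",*tri([292,172],[320,204]),*tri([302,155],[351,196]))
p("floor",*tri([311,177],[341,218]))
p("jar",at_z("top",[176,228],24),at_z("scene",[260,294],24))
for q in["jar0","steel_lid","caddy","low_pot","matches"]:
    for n in("scene","top"):
        print(q,n,[(np.round(d["rect"]).tolist(),round(d["confidence"],2)) for d in spot_in(q,n)[:6]])
```

```text
(588, 476, 3) (359, 798, 3)
knob [548.9  15.2 249.1] 28.8 [628.6 -88.1 126.2] 13.7
axis top [560.2  19.   78. ] [550.9  12.6  78. ]
pinR [504.8 -13.  155.9] 7.0
pinL [608.2  55.5 152.9] 0.5
caddy grip [ 487.2 -315.3   92.6] 11.8 [ 493.1 -314.2   92. ]
slots [ 474.  -250.4   73.4] 24.2 [ 489.1 -364.7   65.3] 1.2
floor [ 425.6 -339.7  -13.2] 14.2
jar [395.6 254.9  24. ] [382.4 257.7  24. ]
jar0 scene [([247.0, 286.0, 266.0, 302.0], 0.81), ([230.0, 312.0, 243.0, 332.0], 0.76), ([201.0, 281.0, 216.0, 302.0], 0.48)]
jar0 top [([165.0, 219.0, 183.0, 233.0], 0.6), ([135.0, 218.0, 151.0, 232.0], 0.52), ([150.0, 183.0, 163.0, 198.0], 0.52)]
steel_lid scene [([275.0, 256.0, 291.0, 270.0], 0.72), ([292.0, 143.0, 334.0, 202.0], 0.57)]
steel_lid top [([213.0, 228.0, 225.0, 243.0], 0.78), ([165.0, 220.0, 183.0, 235.0], 0.54)]
caddy scene [([294.0, 143.0, 337.0, 203.0], 0.79)]
caddy top [([300.0, 194.0, 374.0, 242.0], 0.88), ([190.0, 226.0, 204.0, 242.0], 0.71), ([205.0, 141.0, 282.0, 213.0], 0.23)]
low_pot scene [([249.0, 162.0, 266.0, 178.0], 0.56)]
low_pot top [([306.0, 150.0, 326.0, 169.0], 0.79)]
matches scene [([266.0, 274.0, 280.0, 288.0], 0.71)]
matches top []
```

View pics/s0c.png

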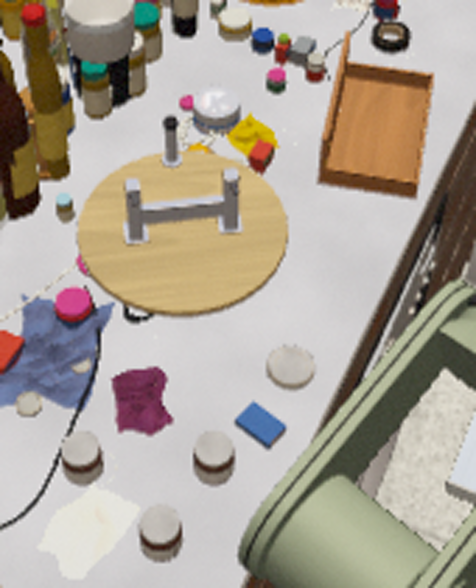

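View pics/t0c.png

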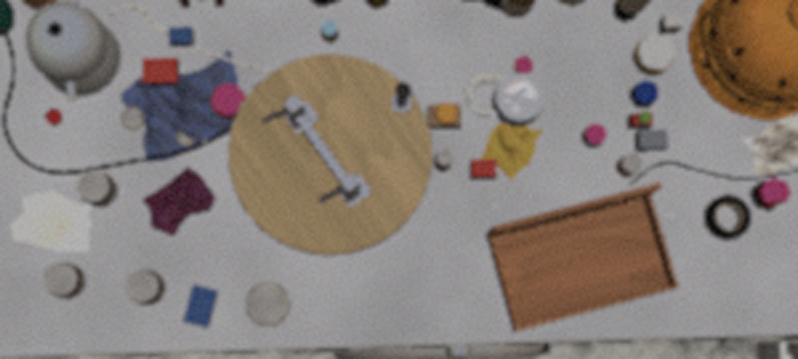

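The crops show three jars, in top pixels (156.5,190.7), (144,225) and (174,228). The disc centre is at about (244,178) and the knob cap at about (271.5,154). The pins point left and slightly to the front. Next I'll fit the disc, knob, caddy and jars numerically.

```bash
cat >> h.py <<'E'
def disc(n,img,box):
    """fit disc axis from wood-coloured contour at z=78"""
    x0,y0,x1,y1=box; hsv=cv2.cvtColor(img[y0:y1,x0:x1],cv2.COLOR_RGB2HSV)
    m=cv2.inRange(hsv,(15,60,100),(32,255,255)); m=cv2.morphologyEx(m,cv2.MORPH_CLOSE,np.ones((9,9)))
    c=max(cv2.findContours(m,cv2.RETR_EXTERNAL,cv2.CHAIN_APPROX_NONE)[0],key=cv2.contourArea)
    c=cv2.convexHull(c)[:,0]+[x0,y0]
    P=np.array([at_z(n,q,78)[:2] for q in c]); return cv2.minEnclosingCircle(P.astype(np.float32)),P
def caddy(n,img,box,z=0,lo=(4,90,60),hi=(15,255,255)):
    x0,y0,x1,y1=box; hsv=cv2.cvtColor(img[y0:y1,x0:x1],cv2.COLOR_RGB2HSV)
    m=cv2.inRange(hsv,lo,hi); c=max(cv2.findContours(m,cv2.RETR_EXTERNAL,cv2.CHAIN_APPROX_NONE)[0],key=cv2.contourArea)
    return c[:,0]+[x0,y0]
E
python3 - <<'E'
from h import *
np.set_printoptions(suppress=True,precision=1)
a=cv2.imread("pics/s0.png")[:,:,::-1].copy();b=cv2.imread("pics/t0.png")[:,:,::-1].copy()
for n,im,bx in(("top",b,(195,130,290,225)),("scene",a,(200,170,290,250))):
    (c,r),P=disc(n,im,bx); print(n,c,r,P.min(0),P.max(0))
print("hsv caddy",cv2.cvtColor(b[210:215,330:335],cv2.COLOR_RGB2HSV)[0,0],cv2.cvtColor(a[175:178,315:318],cv2.COLOR_RGB2HSV)[0,0])
c=caddy("top",b,(295,180,380,250)); r=cv2.minAreaRect(c); print("caddy rect px",r)
for q in cv2.boxPoints(r): print(q,at_z("top",q,0),at_z("top",q,35),at_z("top",q,92))
# plate top edge ends from crop
for q in((490,233),(660,187)): print("plate end",at_z("top",(120+q[0]/2.66,120+q[1]/2.66),92))
for q in((347,35),(322,180)): print("plate end scene",at_z("scene",(180+q[0]/2.8,130+q[1]/2.8),92))
print("knob cap",at_z("top",(120+403/2.66,120+90/2.66),155),at_z("scene",(180+170/2.8,130+121/2.8),155))
print("posts top",[at_z("top",(120+q[0]/2.66,120+q[1]/2.66),178) for q in((299,104),(355,184))],[at_z("scene",(180+q[0]/2.8,130+q[1]/2.8),178) for q in((133,184),(231,174))])
for q,w in(((97,187),(83,445)),((64,278),(160,519)),((145,284),(214,446))):
    print("jar lid",at_z("top",(120+q[0]/2.66,120+q[1]/2.66),48),at_z("scene",(180+w[0]/2.8,130+w[1]/2.8),48))
E
```

```text
top (570.8121337890625, -9.035035133361816) 151.7682647705078 [ 433.1 -151.2] [693.6 141.2]
scene (558.1173706054688, -36.418212890625) 187.0059051513672 [ 426.2 -223.3] [720.7 150.5]
hsv caddy [ 11 130 129] [ 15 153 192]
caddy rect px ((339.8135070800781, 216.39120483398438), (39.03927230834961, 66.01555633544922), 75.25643920898438)
[302.9 205.9] [ 465.4 -202.2    0. ] [ 461.4 -198.1   35. ] [ 455.  -191.5   92. ]
[366.8 189.1] [ 521.3 -439.4    0. ] [ 516. -430.   35.] [ 507.5 -414.7   92. ]
[376.7 226.9] [ 382.1 -466.3    0. ] [ 380.  -456.3   35. ] [ 376.6 -440.    92. ]
[312.9 243.7] [ 328. -232.    0.] [ 327.1 -227.3   35. ] [ 325.7 -219.6   92. ]
plate end [ 449.1 -195.7   92. ]
plate end [ 503.3 -419.1   92. ]
plate end scene [ 501.8 -410.5   92. ]
plate end scene [ 425.6 -128.4   92. ]
knob cap [625.4 -86.7 155. ] [623.1 -83.3 155. ]
posts top [array([605.4,  43. , 178. ]), array([503.9, -23.5, 178. ])] [array([602.9,  51.3, 178. ]), array([504. , -14.7, 178. ])]
jar lid [529.1 319.9  48. ] [527.  322.7  48. ]
jar lid [409.1 362.   48. ] [407.9 363.9  48. ]
jar lid [398.4 255.7  48. ] [394.  259.8  48. ]
```

```bash
python3 -c "
from h import *
print(rel([624,-85,270],rpy=[180,0,124]))"
```

```text
[-1.2455e+00 -9.6250e-01 -6.8100e-02  1.0000e-04 -0.0000e+00  4.4090e-01]
```

```bash
python3 -m jog '-0.62 -0.48 -0.07 0 0 0.22; -0.62 -0.48 -0.07 0 0 0.22; -0.62 -0.48 -0.07 0 0 0.22; -0.62 -0.48 -0.07 0 0 0.22; -0.62 -0.48 -0.07 0 0 0.22; -0.62 -0.48 -0.07 0 0 0.22; -0.62 -0.48 -0.07 0 0 0.22; -0.62 -0.48 -0.07 0 0 0.22; -0.62 -0.48 -0.07 0 0 0.22; -0.62 -0.48 -0.07 0 0 0.22; -0.62 -0.48 -0.07 0 0 0.22' 0 20; python3 -c "
from h import *
print(rel([624,-85,250],rpy=[180,0,124]))"
```

```text
time_s: 2.92
ee_pos: [393.8, 231.7, 271.6]
ee_rot: [179.9, 0.1, 143.6]
force: [-0.4, 0.9, -0.5]
gripper_width: 45.6
[-0.7464 -0.2365  0.0444  0.0008  0.0011  0.2177]
```

```bash
python3 -m jog '-0.746 -0.236 0.044 0 0 0.218; -0.746 -0.236 0.044 0 0 0.218; -0.746 -0.236 0.044 0 0 0.218; -0.746 -0.236 0.044 0 0 0.218; -0.746 -0.236 0.044 0 0 0.218; -0.746 -0.236 0.044 0 0 0.218; -0.746 -0.236 0.044 0 0 0.218; -0.746 -0.236 0.044 0 0 0.218; -0.746 -0.236 0.044 0 0 0.218; -0.746 -0.236 0.044 0 0 0.218; -0.746 -0.236 0.044 0 0 0.218; -0.746 -0.236 0.044 0 0 0.218' 0.2
python3 - <<'E'
from h import *
print(rel([624,-85,137],rpy=[180,0,124]))
save("scene","s1.png",crop=(190,120,310,240),k=4)
E
```

```text
time_s: 3.92
ee_pos: [624.1, -84.3, 249.2]
ee_rot: [180.0, -0.0, 123.9]
force: [-0.2, 1.3, 0.6]
gripper_width: 54.7
[-1.000e-03 -1.100e-03  2.244e-01  5.000e-04 -2.000e-04 -9.000e-04]
```

View pics/s1.png

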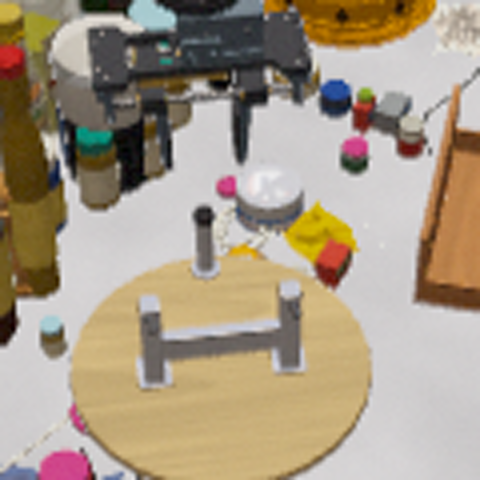

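The gripper is above the knob, with the finger gap at crop (202,163) and the knob at (203,215). I'll descend and grip.

```bash
python3 -m jog '0 0 0.08 0 0 0;0 0 0.16 0 0 0;0 0 0.224 0 0 0;0 0 0.224 0 0 0;0 0 0.224 0 0 0;0 0 0.224 0 0 0' 0.2; python3 -m jog '0 0 0 0 0 0;0 0 0 0 0 0;0 0 0 0 0 0;0 0 0 0 0 0;0 0 0 0 0 0;0 0 0 0 0 0' -1 10
python3 - <<'E'
from h import *
np.set_printoptions(suppress=True,precision=4)
s=state();p=np.array(s["ee_pos"]);ax=np.array([559,9]);d=p[:2]-ax;a0=np.arctan2(d[1],d[0]);r=np.hypot(*d);print(np.degrees(a0),r)
for k in range(5,75,5):
    a=a0+np.radians(k); print(k,rel([ax[0]+r*np.cos(a),ax[1]+r*np.sin(a),p[2]],rpy=[180,0,s["ee_rot"][2]+k]))
E
```

```text
time_s: 4.47
ee_pos: [624.8, -82.5, 140.2]
ee_rot: [179.8, 0.1, 124.1]
force: [-0.4, -0.5, 0.7]
gripper_width: 54.6
time_s: 4.97
ee_pos: [624.9, -82.7, 140.5]
ee_rot: [179.8, 0.1, 124.1]
force: [-0.7, -0.3, 3.2]
gripper_width: 19.3
-54.3083875164055 112.87532264730112
5 [ 0.0014  0.0196  0.0001  0.0025  0.0017 -0.0556]
10 [ 0.0045  0.0391  0.0001  0.0024  0.0018 -0.1111]
15 [ 0.0094  0.0582  0.0002  0.0023  0.0019 -0.1667]
20 [ 0.0158  0.0768  0.0003  0.0022  0.002  -0.2222]
25 [ 0.0239  0.0948  0.0003  0.0021  0.0021 -0.2778]
30 [ 0.0335  0.112   0.0004  0.0021  0.0022 -0.3333]
35 [ 0.0445  0.1283  0.0004  0.002   0.0023 -0.3889]
40 [ 0.0569  0.1435  0.0004  0.0019  0.0024 -0.4444]
45 [ 0.0707  0.1577  0.0005  0.0018  0.0025 -0.5   ]
50 [ 0.0855  0.1706  0.0005  0.0017  0.0026 -0.5556]
55 [ 0.1015  0.1821  0.0005  0.0016  0.0027 -0.6111]
60 [ 0.1184  0.1922  0.0005  0.0015  0.0027 -0.6667]
65 [ 0.1361  0.2008  0.0005  0.0014  0.0028 -0.7222]
70 [ 0.1545  0.2078  0.0004  0.0012  0.0029 -0.7778]
```

```bash
python3 -m jog '0.0014 0.0196 0 0 0 -0.056;0.0045 0.039 0 0 0 -0.111;0.0094 0.058 0 0 0 -0.167;0.0158 0.077 0 0 0 -0.222;0.024 0.095 0 0 0 -0.278;0.0335 0.112 0 0 0 -0.333;0.0445 0.128 0 0 0 -0.389;0.057 0.1435 0 0 0 -0.444;0.071 0.158 0 0 0 -0.5;0.071 0.158 0 0 0 -0.5'
python3 - <<'E'
from h import *
np.set_printoptions(suppress=True,precision=4)
print(state()["force"])
s=state();p=np.array(s["ee_pos"]);ax=np.array([559,9]);d=p[:2]-ax;a0=np.arctan2(d[1],d[0]);r=np.hypot(*d);print(np.degrees(a0),r)
for k in range(3,22,3):
    a=a0+np.radians(k); print(k,rel([ax[0]+r*np.cos(a),ax[1]+r*np.sin(a),p[2]],rpy=[180,0,s["ee_rot"][2]+k]))
E
```

```text
time_s: 5.8
ee_pos: [671.9, -8.2, 140.6]
ee_rot: [179.9, 0.4, 169.2]
force: [4.2, 1.3, -2.9]
gripper_width: 19.4
[ 4.1762  1.3    -2.8766]
-8.66389606498596 114.22548912080634
3 [ 0.0008  0.0119  0.      0.0009  0.0047 -0.0333]
6 [ 0.0021  0.0238  0.      0.0008  0.0047 -0.0667]
9 [ 0.0041  0.0356  0.      0.0006  0.0047 -0.1   ]
12 [ 0.0068  0.0473  0.      0.0005  0.0047 -0.1333]
15 [ 0.01    0.0588  0.      0.0004  0.0047 -0.1667]
18 [ 0.0138  0.0701  0.      0.0003  0.0047 -0.2   ]
21 [ 0.0182  0.0813 -0.      0.0001  0.0048 -0.2333]
```

```bash
python3 -m jog '0.0008 0.012 0 0 0 -0.033;0.0021 0.024 0 0 0 -0.067;0.0041 0.0356 0 0 0 -0.1;0.0041 0.0356 0 0 0 -0.1;0.0041 0.0356 0 0 0 -0.1'; python3 -m jog '0.0002 0.012 0 0 0 -0.033;0.0002 0.012 0 0 0 -0.033;0.0002 0.012 0 0 0 -0.033'
```

```text
time_s: 6.22
ee_pos: [673.3, 9.8, 140.6]
ee_rot: [179.9, 0.4, 178.1]
force: [0.9, 1.5, -0.8]
gripper_width: 19.7
time_s: 6.47
ee_pos: [673.0, 15.6, 140.5]
ee_rot: [179.9, 0.4, -179.1]
force: [0.1, -0.3, 0.1]
gripper_width: 19.7
```

```bash
python3 -m jog '0.0003 0.012 0 0 0 -0.033;0.001 0.024 0 0 0 -0.067;0.001 0.024 0 0 0 -0.067;0.001 0.024 0 0 0 -0.067'; python3 -m jog '0.0005 0.012 0 0 0 -0.033;0.0005 0.012 0 0 0 -0.033;0.0005 0.012 0 0 0 -0.033'
```

```text
time_s: 6.8
ee_pos: [671.8, 27.7, 140.5]
ee_rot: [179.9, 0.3, -173.2]
force: [-3.1, 0.4, 0.9]
gripper_width: 19.7
time_s: 7.05
ee_pos: [671.1, 30.0, 140.5]
ee_rot: [-179.7, 0.3, -170.4]
force: [1.3, -9.3, -0.1]
gripper_width: 19.4
```

```bash
python3 -m jog '0.0005 0.012 0 0 0 -0.033;0.0005 0.012 0 0 0 -0.033;0.0005 0.012 0 0 0 -0.033'
```

```text
time_s: 7.3
ee_pos: [670.8, 29.7, 140.4]
ee_rot: [-179.1, 0.3, -167.5]
force: [1.9, -15.6, -1.4]
gripper_width: 19.4
```

The stop is reached with the knob at (671,29.5), so the foot's yaw is about +10°. I'll release, rise and move aside to look.

```bash
python3 -m jog '0 -0.004 0 0 0 0;0 -0.004 0 0 0 0;0 -0.004 0 0 0 0;0 -0.004 0 0 0 0;0 -0.004 -0.08 0 0 0;0 -0.004 -0.16 0 0 0;0 -0.004 -0.24 0 0 0;0 -0.004 -0.32 0 0 0;0 -0.004 -0.32 0 0 0;0 -0.004 -0.32 0 0 0' 0.3; python3 -c "
from h import *
print(rel([520,-420,300],rpy=[180,0,103]))"
```

```text
time_s: 8.13
ee_pos: [670.9, 30.8, 304.0]
ee_rot: [-179.1, 0.7, -167.5]
force: [0.2, 0.5, -0.8]
gripper_width: 59.6
[ 0.49   -0.8146  0.0155 -0.0024  0.014   0.9945]
```

```bash
python3 -m jog '0.49 -0.815 0.015 0 0.014 0.994;0.49 -0.815 0.015 0 0.014 0.994;0.49 -0.815 0.015 0 0.014 0.994;0.49 -0.815 0.015 0 0.014 0.994;0.49 -0.815 0.015 0 0.014 0.994;0.49 -0.815 0.015 0 0.014 0.994;0.49 -0.815 0.015 0 0.014 0.994;0.49 -0.815 0.015 0 0.014 0.994;0.49 -0.815 0.015 0 0.014 0.994;0.49 -0.815 0.015 0 0.014 0.994;0.49 -0.815 0.015 0 0.014 0.994;0.49 -0.815 0.015 0 0.014 0.994;0.49 -0.815 0.015 0 0.014 0.994;0.49 -0.815 0.015 0 0.014 0.994;0.49 -0.815 0.015 0 0.014 0.994'
python3 - <<'E'
from h import *
a=grab_frame("scene");b=grab_frame("top")
A=cv2.resize(a[130:330,190:350],None,fx=3,fy=3,interpolation=cv2.INTER_CUBIC);B=cv2.resize(b[130:250,200:400],None,fx=2.8,fy=5*.56,interpolation=cv2.INTER_CUBIC)
print(A.shape,B.shape); M=np.zeros((600,800,3),np.uint8); M[:,:]=0
cv2.imwrite("pics/s2.png",a[:,:,::-1]);cv2.imwrite("pics/t2.png",b[:,:,::-1])
cv2.imwrite("pics/s2c.png",A[:,:,::-1]);cv2.imwrite("pics/t2c.png",cv2.resize(b[130:260,200:400],None,fx=4,fy=4,interpolation=cv2.INTER_CUBIC)[:,:,::-1])
for q in ["knob_grip","caddy_grip","slot_left","slot_right","pin_left","pin_right","caddy_floor"]:
    for n in("scene","top"):
        print(q,n,[(np.round(d["location"],1).tolist(),round(d["confidence"],2)) for d in tip_of(q,n)[:3]])
E
```

```text
time_s: 9.38
ee_pos: [519.8, -419.6, 298.4]
ee_rot: [-179.8, -0.0, 103.1]
force: [-0.2, -0.6, 0.1]
gripper_width: 59.0
(600, 480, 3) (336, 560, 3)
knob_grip scene [([214.9, 192.4], 0.64)]
knob_grip top [([236.4, 140.6], 0.65)]
caddy_grip scene [([299.7, 156.9], 0.97), ([316.3, 143.8], 0.46), ([236.4, 320.5], 0.4)]
caddy_grip top [([334.7, 195.9], 0.84)]
slot_left scene [([292.7, 174.0], 0.97)]
slot_left top [([322.3, 204.4], 0.77)]
slot_right scene [([299.2, 154.4], 0.57), ([210.1, 294.2], 0.45), ([207.6, 296.0], 0.29)]
slot_right top [([351.7, 194.5], 0.86)]
pin_left scene [([245.7, 206.5], 0.62)]
pin_left top [([229.3, 181.4], 0.75), ([143.3, 226.7], 0.24)]
pin_right scene [([256.1, 180.5], 0.67), ([248.1, 208.5], 0.63)]
pin_right top [([264.7, 173.0], 0.79), ([172.2, 227.5], 0.4)]
caddy_floor scene [([315.7, 172.8], 0.83)]
caddy_floor top [([338.0, 215.4], 0.9)]
```

View pics/t2c.png

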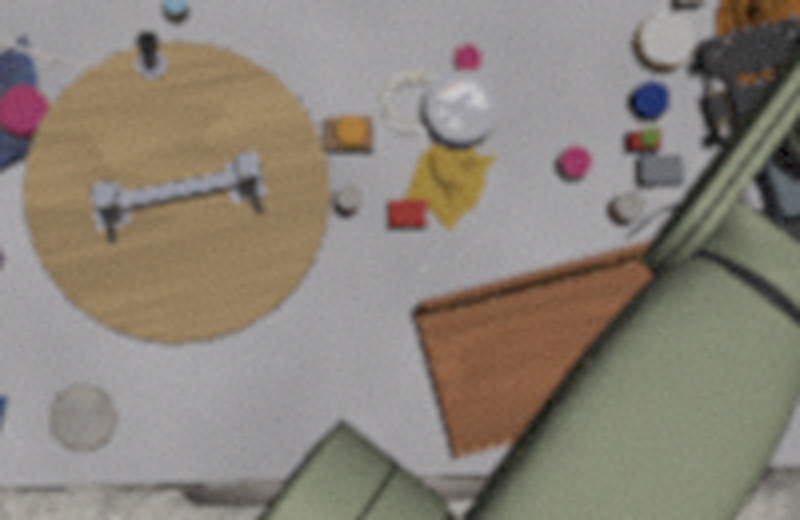

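View pics/s2c.png

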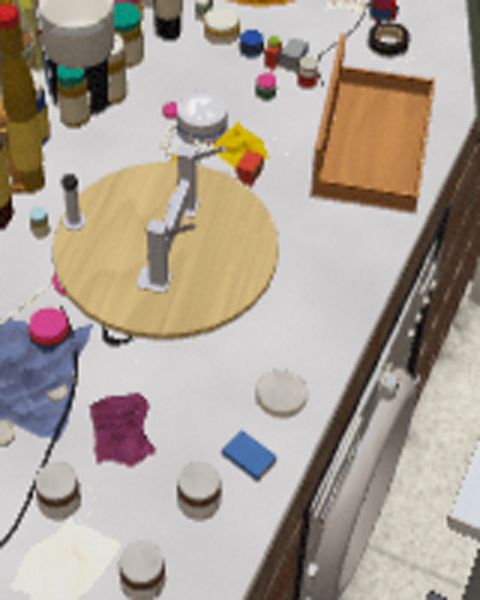

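The stand faces the front. Top-crop post tops are at (105,190) and (246,163), and the scene-crop ones at (159,228) and (186,148). The caddy has not moved. Now the numbers.

Run:
```python
from h import *
np.set_printoptions(suppress=True,precision=1)
t=lambda q:(200+q[0]/4,130+q[1]/4); s=lambda q:(190+q[0]/3,130+q[1]/3)
print("posts",[at_z("top",t(q),178) for q in((105,190),(246,163))],[at_z("scene",s(q),178) for q in((159,228),(186,148))])
print("pins tri",*tri((245.7,206.5),(229.3,181.4)),*tri((256.1,180.5),(264.7,173.)))
print("pin tips",*tri(s((193,228)),t((112,238))),*tri(s((222,153)),t((258,209))))
print("knob",*tri((214.9,192.4),(236.4,140.6)))
print("disc c",at_z("top",t((177,192)),78), at_z("scene",s((165,249)),78))
print("grip",*tri((299.7,156.9),(334.7,195.9)),"SL",*tri((292.7,174),(322.3,204.4)),"SR",*tri((299.2,154.4),(351.7,194.5)),"floor",*tri((315.7,172.8),(338,215.4)))
print("floor z5",at_z("scene",(315.7,172.8),5),at_z("top",(338,215.4),5))
print("grip z92",at_z("scene",(299.7,156.9),92),at_z("top",(334.7,195.9),92))
print("plate left top",at_z("top",t((417,310)),92),at_z("scene",s((315,193)),0),at_z("scene",s((343,37)),92))
print("front corners scene bottom L",at_z("scene",s((417,210)),0), at_z("scene",s((313,196)),0),at_z("scene",s((433,80)),35),at_z("scene",s((417,196)),35))
print("front L top",at_z("top",t((457,457)),0))
```

```text
posts [array([544.6,  64.1, 178. ]), array([564.1, -51.2, 178. ])] [array([535.3,  69.2, 178. ]), array([562.8, -53.4, 178. ])]
pins tri [533.6  55.1 161.8] 1.4986334282354854 [554.9 -62.6 168.4] 6.7170181845522015
pin tips [501.7  58.  184.2] 4.61226502330461 [522.6 -60.4 182.1] 5.011844259012474
knob [672.9  28.7 141.1] 9.782438175035528
disc c [559.9   7.7  78. ] [555.2  19.8  78. ]
grip [ 480.7 -299.   113.8] 6.232418513932071 SL [ 474.6 -261.9   51.8] 23.696347529950607 SR [ 498.4 -367.5   61.6] 8.475337362162605 floor [ 418.1 -323.    33.1] 12.9076952310956
floor z5 [ 419.  -351.9    5. ] [ 427.  -327.3    5. ]
grip z92 [ 485.  -322.1   92. ] [ 486.8 -302.5   92. ]
plate left top [ 449.4 -195.8   92. ] [ 451.6 -208.2    0. ] [ 500.6 -412.2   92. ]
front corners scene bottom L [ 321.2 -238.3    0. ] [ 452.  -202.1    0. ] [ 374.7 -445.7   35. ] [ 322.8 -229.6   35. ]
front L top [ 325.8 -236.9    0. ]
```

```bash
cat >> h.py <<'E'
AX=np.array([557.7,10.7]);YAW=np.radians(9.6)
def st(x,y,z):
    c,s=np.cos(YAW),np.sin(YAW); return np.array([AX[0]+c*x-s*y,AX[1]+s*x+c*y,z])
E
python3 - <<'E'
from h import *
im={"scene":cv2.imread("pics/s2.png"),"top":cv2.imread("pics/t2.png")}
bx={"scene":(232,168,282,218),"top":(220,155,270,205)}
out=[]
for n in im:
    x0,y0,x1,y1=bx[n];k=8
    I=cv2.resize(im[n][y0:y1,x0:x1],None,fx=k,fy=k,interpolation=cv2.INTER_CUBIC)
    def P(p): q=(proj(n,p)-[x0,y0]+.5)*k; return tuple(int(round(v)) for v in q)
    for h,col in((152,(0,0,255)),(162,(0,200,0))):
        for y in(60,-60):
            b=st(-16,y,h+3.9-2.8);t=st(-16-31.1,y,h+3.9-2.8+21.8)
            cv2.line(I,P(b),P(t),col,1,cv2.LINE_AA);cv2.circle(I,P(t),3,col,1)
    for y in(60,-60): # post front face top edge + bottom
        cv2.line(I,P(st(-16,y-9,178)),P(st(-16,y+9,178)),(255,0,0),1);cv2.line(I,P(st(-16,y-9,78)),P(st(-16,y+9,78)),(255,0,0),1)
        cv2.line(I,P(st(-16,y+9,178)),P(st(-16,y+9,78)),(255,0,0),1)
    out.append(I)
cv2.imwrite("pics/ov.png",np.hstack(out))
E
```

```text
(no output)
```

View pics/ov.png

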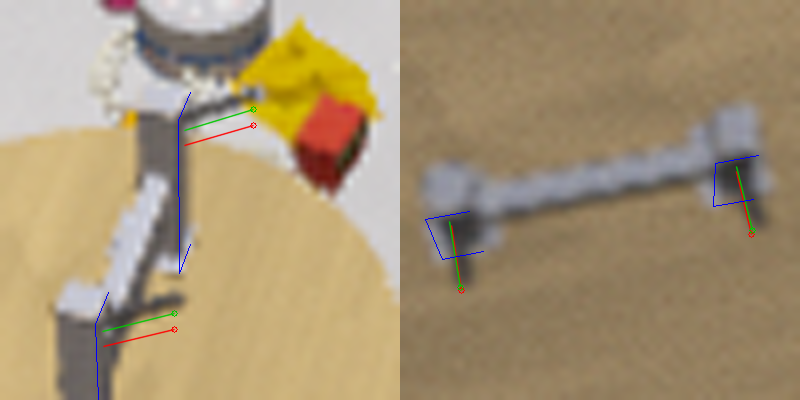

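The overlay puts the actual pin tips at scene-crop (183,299) and (255,93), and top-crop (467,288) and (764,222). That's higher than the z=162 model, so I'll fit it.

Run:
```python
from h import *
from scipy.optimize import least_squares
np.set_printoptions(suppress=True,precision=2)
obs=[("scene",60,(232+183/8-.5,168+299/8-.5)),("scene",-60,(232+255/8-.5,168+93/8-.5)),("top",60,(220+67/8-.5,155+288/8-.5)),("top",-60,(220+364/8-.5,155+222/8-.5))]
def pt(v,y):
    c,s=np.cos(v[3]),np.sin(v[3]); return [v[0]-s*y,v[1]+c*y,v[2]]
f=lambda v:np.concatenate([proj(n,pt(v,y))-q for n,y,q in obs])
r=least_squares(f,[510,0,180,.16]);print("tips mid",r.x[:3],np.degrees(r.x[3]),r.fun)
# dependence on camera shifts: post tops similarly (top-centre of posts z=178)
obs2=[("scene",60,(232+80/8-.5,168+300/8-.5)),("scene",-60,(232+162/8-.5,168+102/8-.5)),("top",60,(220+50/8-.5,155+187/8-.5)),("top",-60,(220+335/8-.5,155+127/8-.5))]
g=lambda v:np.concatenate([proj(n,pt(v,y))-q for n,y,q in obs2])
r2=least_squares(g,[510,0,180,.16]);print("post tops mid",r2.x[:3],np.degrees(r2.x[3]),r2.fun)
```

```text
tips mid [511.26  -1.27 190.45] 11.187406362493567 [-0.09 -0.16 -0.16  0.05  0.35  0.04 -0.32  0.22]
post tops mid [553.94   7.16 175.32] 10.251830670468618 [-0.22  0.12 -0.42 -0.26 -0.09  0.21  0.31  0.38]
```

```bash
python3 -c "
from h import *
print(rel([480,-312,200],rpy=[180,0,103.4]))"
```

```text
[ 0.2294 -0.0286  0.2001 -0.0016  0.0015 -0.004 ]
```

```bash
python3 -m jog '0.08 -0.01 0.06 0 0 -0.004;0.16 -0.02 0.13 0 0 -0.004;0.23 -0.0286 0.2 0 0 -0.004;0.23 -0.0286 0.2 0 0 -0.004;0.23 -0.0286 0.2 0 0 -0.004;0.23 -0.0286 0.28 0 0 -0.004;0.23 -0.0286 0.35 0 0 -0.004;0.23 -0.0286 0.40 0 0 -0.004;0.23 -0.0286 0.427 0 0 -0.004;0.23 -0.0286 0.427 0 0 -0.004;0.23 -0.0286 0.427 0 0 -0.004' 0.3
python3 - <<'E'
from h import *
a=grab_frame("scene");b=grab_frame("top")
f=lambda i,x0,y0:cv2.resize(i[y0:y0+80,x0:x0+80],None,fx=5,fy=5,interpolation=cv2.INTER_CUBIC)
cv2.imwrite("pics/g3.png",np.hstack([f(a,270,120),f(b,295,165)])[:,:,::-1]); print(state()["ee_pos"],state()["force"])
for z in(63,):print(proj("scene",[480,-312,z]),proj("top",[480,-312,z]))
E
```

```text
time_s: 11.1
ee_pos: [480.2, -312.7, 86.7]
ee_rot: [-179.9, 0.1, 103.4]
force: [0.4, -0.7, 0.9]
gripper_width: 59.6
[ 480.98276258 -313.08666154   88.15259368] [-0.05360629 -0.06678757 -0.13304255]
[299.35946197 164.16385928] [335.9905506  198.88496023]
```

View pics/g3.png

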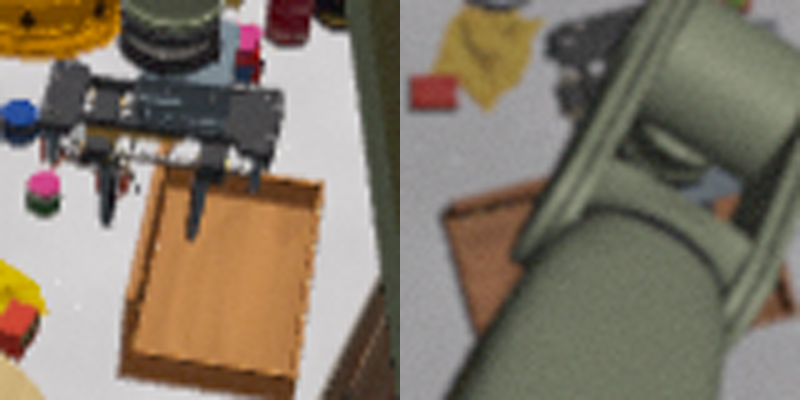

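The fingers straddle the plate close to its middle (tips at crop (107,220) and (192,238)). I'll close and lift.

```bash
python3 -m jog '0 0 0 0 0 0;0 0 0 0 0 0;0 0 0 0 0 0;0 0 0 0 0 0;0 0 0 0 0 0;0 0 0 0 0 0;0 0 0 0 0 0;0 0 0 0 0 0' -1 50;  python3 -m jog '0 0 -0.02 0 0 0;0 0 -0.06 0 0 0;0 0 -0.12 0 0 0;0 0 -0.18 0 0 0;0 0 -0.24 0 0 0;0 0 -0.30 0 0 0;0 0 -0.34 0 0 0;0 0 -0.34 0 0 0'
python3 - <<'E'
from h import *
# pre-hang: TCP = stand-frame x: home slot plane -20.7, go 75 mm in front
for x in(-100,-60):
    print(x,st(x,-3,0), rel(list(st(x,-3,0)[:2])+[235],rpy=[180,0,100.4]))
E
```

```text
time_s: 11.87
ee_pos: [480.9, -313.1, 88.1]
ee_rot: [-180.0, 0.3, 103.4]
force: [-0.8, -0.0, 1.0]
gripper_width: 9.1
time_s: 12.53
ee_pos: [482.6, -313.3, 263.2]
ee_rot: [179.6, 0.7, 103.4]
force: [0.5, -0.4, -2.7]
gripper_width: 7.8
-100 [459.60070253  -8.93486278   0.        ] [0.6035 0.096  0.0499 0.0042 0.0074 0.0333]
-60 [499.04054402  -2.26411291   0.        ] [0.5982 0.1758 0.0505 0.0042 0.0074 0.0333]
```

```bash
python3 -m jog '0.05 0.008 0 0 0 0.003;0.12 0.02 0.01 0 0 0.01;0.19 0.03 0.02 0 0 0.015;0.26 0.04 0.02 0 0 0.02;0.33 0.05 0.03 0 0 0.02;0.40 0.06 0.035 0 0 0.025;0.47 0.075 0.04 0 0 0.03;0.53 0.085 0.045 0 0 0.033;0.58 0.092 0.05 0.004 0.007 0.033;0.60 0.096 0.05 0.004 0.007 0.033;0.60 0.096 0.05 0.004 0.007 0.033;0.60 0.096 0.05 0.004 0.007 0.033;0.60 0.096 0.05 0.004 0.007 0.033;0.60 0.096 0.05 0.004 0.007 0.033'
python3 - <<'E'
from h import *
a=grab_frame("scene");b=grab_frame("top");s=state();print(s["ee_pos"],s["ee_rot"],s["gripper_width"])
cv2.imwrite("pics/s4.png",a[:,:,::-1]);cv2.imwrite("pics/t4.png",b[:,:,::-1])
f=lambda i,x0,y0:cv2.resize(i[y0:y0+80,x0:x0+80],None,fx=5,fy=5,interpolation=cv2.INTER_CUBIC)
cv2.imwrite("pics/g4.png",np.hstack([f(a,220,150),f(b,205,150)])[:,:,::-1])
for q in ["caddy_grip","slot_left","slot_right","pin_left","pin_right","caddy_floor"]:
    for n in("scene","top"):
        print(q,n,[(np.round(d["location"],1).tolist(),round(d["confidence"],2)) for d in tip_of(q,n)[:2]])
E
```

```text
time_s: 13.7
ee_pos: [460.1, -11.7, 234.8]
ee_rot: [180.0, 0.1, 100.3]
force: [0.2, 0.1, -3.5]
gripper_width: 7.3
[460.07799708 -11.58775278 234.94144843] [1.79979453e+02 5.55892989e-02 1.00335903e+02] 7.87857998176077
caddy_grip scene [([276.0, 185.2], 0.6), ([237.0, 320.4], 0.49)]
caddy_grip top [([250.4, 201.4], 0.96)]
slot_left scene [([266.0, 200.6], 0.62), ([257.0, 298.1], 0.31)]
slot_left top [([232.9, 205.4], 0.69), ([237.5, 142.4], 0.46)]
slot_right scene [([235.3, 320.8], 0.66), ([278.3, 176.9], 0.57)]
slot_right top [([265.1, 197.5], 0.93)]
pin_left scene [([246.2, 206.8], 0.79), ([273.6, 281.8], 0.38)]
pin_left top [([226.4, 181.2], 0.87)]
pin_right scene [([262.1, 181.7], 0.68)]
pin_right top [([264.5, 176.4], 0.72)]
caddy_floor scene [([292.3, 207.8], 0.8), ([319.4, 144.3], 0.41)]
caddy_floor top [([251.1, 221.1], 0.65), ([196.7, 232.1], 0.63)]
```

View pics/g4.png

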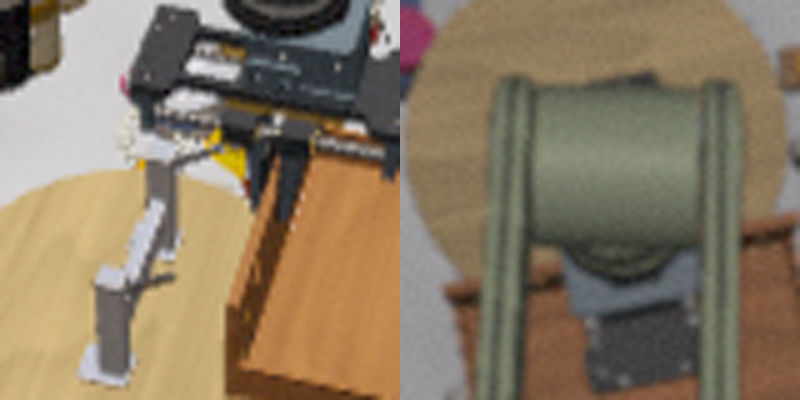

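The scene crop shows the plate clear in front of the pins (tips at about (173,278) and (222,150)). In the top crop the plate's left end is at (447,285). I'll find both plate ends numerically.

Run:
```python
from h import *
np.set_printoptions(suppress=True,precision=1)
b=cv2.imread("pics/t4.png")[:,:,::-1].copy()
hsv=cv2.cvtColor(b,cv2.COLOR_RGB2HSV); m=cv2.inRange(hsv,(3,80,50),(15,255,200)); m[:185]=0;m[260:]=0;m[:,:200]=0;m[:,310:]=0
m=cv2.morphologyEx(m,cv2.MORPH_OPEN,np.ones((2,2)))
for r in range(192,250,4):
    x=np.where(m[r])[0]; print(r,(x.min(),x.max()) if len(x) else None)
for c in range(212,300,6):
    y=np.where(m[:,c])[0]; print("col",c,(y.min(),y.max()) if len(y) else None)
```

```text
192 None
196 (np.int64(274), np.int64(284))
200 (np.int64(274), np.int64(284))
204 (np.int64(232), np.int64(285))
208 (np.int64(215), np.int64(286))
212 (np.int64(217), np.int64(287))
216 (np.int64(218), np.int64(287))
220 (np.int64(219), np.int64(289))
224 (np.int64(219), np.int64(289))
228 (np.int64(230), np.int64(290))
232 (np.int64(262), np.int64(291))
236 (np.int64(274), np.int64(292))
240 (np.int64(274), np.int64(277))
244 None
248 None
col 212 None
col 218 (np.int64(207), np.int64(219))
col 224 None
col 230 (np.int64(225), np.int64(230))
col 236 (np.int64(203), np.int64(231))
col 242 (np.int64(215), np.int64(231))
col 248 (np.int64(229), np.int64(231))
col 254 (np.int64(228), np.int64(231))
col 260 (np.int64(227), np.int64(231))
col 266 None
col 272 None
col 278 (np.int64(194), np.int64(239))
col 284 (np.int64(194), np.int64(238))
col 290 (np.int64(226), np.int64(237))
col 296 None
```

Run:
```python
from h import *
np.set_printoptions(suppress=True,precision=1)
inv=lambda p:(np.cos(YAW)*(p[0]-AX[0])+np.sin(YAW)*(p[1]-AX[1]),-np.sin(YAW)*(p[0]-AX[0])+np.cos(YAW)*(p[1]-AX[1]))
L=at_z("top",(214.3,207.3),239);Rr=at_z("top",(285.3,193.8),239);d=Rr-L
print(L,Rr,np.hypot(*d[:2]),np.degrees(np.arctan2(d[0],-d[1])),"mid stand frame",inv((L+Rr)/2),"tcp",inv(state()["ee_pos"]))
# tip detections on top only
for q,w in (((232.9,205.4),(265.1,197.5)),): 
    A=at_z("top",q,215);B=at_z("top",w,215);print("slots",A,B,inv((A+B)/2),np.hypot(*(A-B)[:2]))
for q,w,z in (((226.4,181.2),(264.5,176.4),170),((229.3,181.4),(264.7,173),170),((220+67/8-.5,155+288/8-.5),(220+364/8-.5,155+222/8-.5),190)):
    A=at_z("top",q,z);B=at_z("top",w,z);dd=B-A;print("pins",inv((A+B)/2),np.hypot(*dd[:2]),np.degrees(np.arctan2(dd[0],-dd[1])))
```

```text
[441.1  98.3 239. ] [ 477.4 -121.6  239. ] 222.8501480621966 9.365314246005957 mid stand frame (np.float64(-100.81004188782934), np.float64(-5.604102740596993)) tcp (np.float64(-99.91756642919493), np.float64(-4.708904049506991))
slots [448.3  42.2 215. ] [470.7 -59.4 215. ] (np.float64(-100.01526279893608), np.float64(-2.6333971200240605)) 104.06866289983651
pins (np.float64(-18.721438841623343), np.float64(-5.872752343220736)) 125.62217649779056 5.8357753540464685
pins (np.float64(-14.457104199381101), np.float64(-11.890991965011716)) 119.15166046937304 12.112237517709413
pins (np.float64(-47.278376731967846), np.float64(-4.10797291848546)) 122.28449172473353 11.227371521263162
```

```bash
python3 -m jog '0.001 0.02 0.01 0 0 0;0.003 0.045 0.02 0 0 0;0.003 0.07 0.03 0 0 0.003;0.003 0.084 0.036 0 0 0.003;0.003 0.084 0.036 0 0 0.003;0.003 0.084 0.036 0 0 0.003;0.003 0.084 0.036 0 0 0.003'
python3 - <<'E'
from h import *
a=grab_frame("scene");b=grab_frame("top");s=state();print(s["ee_pos"],s["ee_rot"],s["force"])
f=lambda i,x0,y0:cv2.resize(i[y0:y0+80,x0:x0+100],None,fx=7,fy=7,interpolation=cv2.INTER_CUBIC)
cv2.imwrite("pics/g5.png",f(a,220,150)[:,:,::-1])
E
```

```text
time_s: 14.98
ee_pos: [500.8, -1.5, 216.7]
ee_rot: [-180.0, 0.0, 100.2]
force: [-1.1, -0.6, -3.6]
gripper_width: 7.8
[500.71550904  -1.57712913 217.14582529] [1.79984790e+02 4.02156994e-02 1.00156237e+02] [ 0.05262059 -0.71255464 -4.96251817]
```

View pics/g5.png

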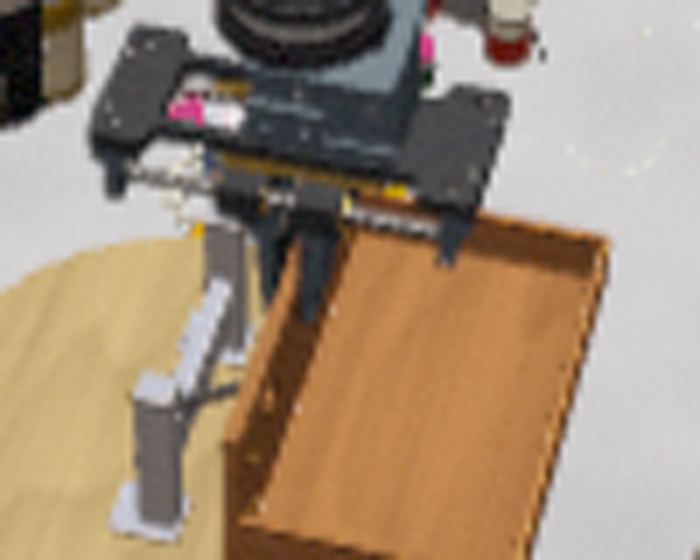

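The left pin's tip at (240,387) points at the slot's bright spot near (267,393), so they line up. I'll slide along the pin in small steps.

```bash
python3 -m jog '0 0.01 0.007 0 0 0;0 0.02 0.014 0 0 0;0 0.02 0.014 0 0 0;0 0.02 0.014 0 0 0';python3 -m jog '0 0.01 0.007 0 0 0;0 0.02 0.014 0 0 0;0 0.02 0.014 0 0 0;0 0.02 0.014 0 0 0'
```

```text
time_s: 15.42
ee_pos: [510.6, 0.2, 209.8]
ee_rot: [-180.0, 0.0, 100.2]
force: [-0.5, -0.2, -3.4]
gripper_width: 7.9
time_s: 15.75
ee_pos: [520.5, 2.0, 202.3]
ee_rot: [-179.9, 0.0, 100.2]
force: [0.2, 0.4, -3.5]
gripper_width: 7.9
```

```bash
python3 -m jog '0 0 0.004 0 0 0;0 0 0.006 0 0 0;0 0 0.006 0 0 0';python3 -m jog '0 0 0.004 0 0 0;0 0 0.004 0 0 0;0 0 0.004 0 0 0'; python3 -m jog '0 0 0.004 0 0 0;0 0 0.004 0 0 0;0 0 0.004 0 0 0'
```

```text
time_s: 16.0
ee_pos: [520.9, 2.0, 199.5]
ee_rot: [-180.0, 0.0, 100.2]
force: [1.3, 1.3, -3.7]
gripper_width: 8.0
time_s: 16.25
ee_pos: [522.2, 2.1, 198.1]
ee_rot: [179.8, 0.1, 100.2]
force: [3.3, 1.1, -1.6]
gripper_width: 7.7
time_s: 16.5
ee_pos: [523.8, 2.1, 196.8]
ee_rot: [179.6, 0.1, 100.2]
force: [5.0, 1.0, 0.1]
gripper_width: 7.8
```

```bash
python3 -m jog '0 0.01 0.0045 0 0 0;0 0.016 0.009 0 0 0;0 0.016 0.009 0 0 0;0 0.016 0.009 0 0 0';python3 -m jog '0 0.01 0.0065 0 0 0;0 0.012 0.008 0 0 0;0 0.012 0.008 0 0 0;0 0.012 0.008 0 0 0'
```

```text
time_s: 16.83
ee_pos: [531.7, 3.6, 191.6]
ee_rot: [179.6, 0.1, 100.2]
force: [2.7, 0.6, -3.2]
gripper_width: 7.9
time_s: 17.17
ee_pos: [537.7, 4.7, 187.3]
ee_rot: [179.7, 0.1, 100.2]
force: [2.1, 1.0, -3.3]
gripper_width: 7.9
```

```bash
python3 -m jog '0 0.006 0.004 0 0 0;0 0.006 0.004 0 0 0;0 0.006 0.004 0 0 0';python3 -m jog '0 0.006 0.004 0 0 0;0 0.006 0.004 0 0 0;0 0.006 0.004 0 0 0'
```

```text
time_s: 17.42
ee_pos: [539.2, 5.0, 185.5]
ee_rot: [179.9, 0.1, 100.2]
force: [-3.1, -0.1, 3.7]
gripper_width: 7.7
time_s: 17.67
ee_pos: [539.4, 5.1, 185.2]
ee_rot: [-179.8, 0.1, 100.2]
force: [-10.2, -1.9, 14.4]
gripper_width: 8.1
```

```bash
python3 -m jog '0 -0.002 -0.002 0 0 0;0 -0.002 -0.002 0 0 0;0 -0.002 -0.002 0 0 0'; python3 -m jog '0 0 0 0 0 0;0 0 0 0 0 0;0 0 0 0 0 0;0 0 0 0 0 0;0 0 0 0 0 0;0 0 -0.03 0 0 0;0 0 -0.1 0 0 0;0 0 -0.17 0 0 0;0 0 -0.2 0 0 0;0 0 -0.2 0 0 0' -0.3 50
python3 - <<'E'
from h import *
for n in("scene","top"):
    grab_frame(n)
    print(n,[(np.round(d["location"],1).tolist(),round(d["confidence"],2)) for d in tip_of("jar0_mid",n)],[(np.round(d["rect"],1).tolist(),round(d["confidence"],2)) for d in spot_in("jar0",n)])
print(rel([396,258,240],rpy=[180,0,100]))
E
```

```text
time_s: 17.92
ee_pos: [538.9, 4.9, 186.3]
ee_rot: [-179.9, 0.1, 100.2]
force: [1.0, 0.3, 0.2]
gripper_width: 7.6
time_s: 18.75
ee_pos: [541.0, 5.1, 290.8]
ee_rot: [179.6, 0.2, 100.2]
force: [0.5, -0.3, 0.1]
gripper_width: 31.8
scene [([258.7, 295.4], 0.76)] [([228.4, 309.7, 243.5, 331.2], 0.68), ([247.6, 286.0, 263.3, 302.5], 0.66), ([199.1, 285.7, 217.0, 301.3], 0.62)]
top [([174.9, 227.4], 0.66)] [([203.0, 150.6, 282.1, 196.4], 0.73), ([150.9, 185.1, 164.8, 195.4], 0.71), ([167.7, 219.7, 182.9, 233.4], 0.61), ([137.1, 221.4, 150.9, 232.8], 0.53), ([206.0, 150.8, 282.5, 192.8], 0.43), ([208.9, 170.3, 282.6, 215.3], 0.27)]
[ 0.5482 -0.1901  0.0897 -0.0032  0.0006  0.0022]
```

```bash
python3 -m jog '0.548 -0.19 0.09 0 0 0;0.548 -0.19 0.09 0 0 0;0.548 -0.19 0.09 0 0 0;0.548 -0.19 0.09 0 0 0;0.548 -0.19 0.09 0 0 0;0.548 -0.19 0.09 0 0 0;0.548 -0.19 0.09 0 0 0;0.548 -0.19 0.09 0 0 0;0.548 -0.19 0.09 0 0 0;0.548 -0.19 0.09 0 0 0' 0.6
python3 - <<'E'
from h import *
np.set_printoptions(suppress=True,precision=1)
a=grab_frame("scene");b=grab_frame("top");s=state()
cv2.imwrite("pics/s6.png",a[:,:,::-1]);cv2.imwrite("pics/t6.png",b[:,:,::-1])
cv2.imwrite("pics/s6c.png",cv2.resize(a[150:340,180:350],None,fx=3.1,fy=3.1,interpolation=cv2.INTER_CUBIC)[:,:,::-1])
for q in ["slot_left","slot_right","caddy_floor"]:
    for n in("scene","top"): print(q,n,[(np.round(d["location"],1).tolist(),round(d["confidence"],2)) for d in tip_of(q,n)[:2]])
c=lambda r:((r[0]+r[2])/2,(r[1]+r[3])/2)
for x,y in(((247.6,286,263.3,302.5),(167.7,219.7,182.9,233.4)),((199.1,285.7,217,301.3),(150.9,185.1,164.8,195.4)),((228.4,309.7,243.5,331.2),(137.1,221.4,150.9,232.8))): print(at_z("scene",c(x),26),at_z("top",c(y),32))
E
```

```text
time_s: 19.88
ee_pos: [396.0, 257.6, 239.3]
ee_rot: [-179.7, 0.1, 100.3]
force: [1.0, -0.7, 0.4]
gripper_width: 73.1
slot_left scene [([256.9, 299.1], 0.47)]
slot_left top [([228.3, 184.6], 0.83), ([155.0, 189.0], 0.37)]
slot_right scene []
slot_right top [([158.6, 191.8], 0.61)]
caddy_floor scene [([268.8, 211.8], 0.86), ([258.0, 297.5], 0.45)]
caddy_floor top [([245.8, 197.3], 0.66), ([237.3, 141.3], 0.42)]
[394.5 265.8  26. ] [400.3 255.9  32. ]
[531.2 329.   26. ] [531.7 318.6  32. ]
[409.2 370.9  26. ] [401.3 366.2  32. ]
```

View pics/s6c.png

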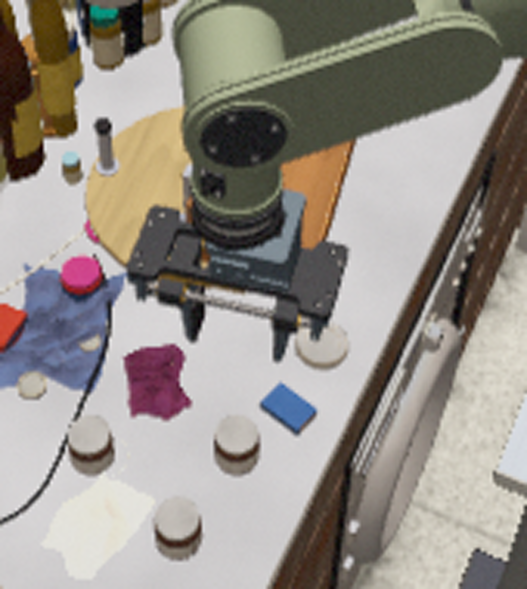

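The jars are in place at crop (237,440), (90,440) and (178,525). The arm hides the caddy from this view. I'll pick the first jar.

```bash
python3 -m jog '0.002 0.002 0.08 0 0 0;0.002 0.002 0.16 0 0 0;0.002 0.002 0.24 0 0 0;0.002 0.002 0.31 0 0 0;0.002 0.002 0.36 0 0 0;0.002 0.002 0.396 0 0 0;0.002 0.002 0.396 0 0 0;0.002 0.002 0.396 0 0 0;0.002 0.002 0.396 0 0 0' 0.6; python3 -m jog '0 0 0 0 0 0;0 0 0 0 0 0;0 0 0 0 0 0;0 0 0 0 0 0;0 0 0 0 0 0;0 0 0 0 0 0' -1 15; python3 -m jog '0 0 -0.04 0 0 0;0 0 -0.12 0 0 0;0 0 -0.2 0 0 0;0 0 -0.28 0 0 0;0 0 -0.36 0 0 0;0 0 -0.42 0 0 0;0 0 -0.42 0 0 0;0 0 -0.42 0 0 0'
python3 - <<'E'
from h import *
for y in(-67,3,62): print(y,st(-84,y-2,0), rel(list(st(-84,y-2,0)[:2])+[245],rpy=[180,0,100]))
E
```

```text
time_s: 21.03
ee_pos: [397.5, 258.5, 43.0]
ee_rot: [-179.8, 0.0, 100.1]
force: [-0.5, -0.2, 1.4]
gripper_width: 73.0
time_s: 21.53
ee_pos: [397.7, 258.7, 43.6]
ee_rot: [-179.9, -0.0, 100.1]
force: [-0.1, 0.4, 5.8]
gripper_width: 45.8
time_s: 22.2
ee_pos: [398.5, 259.0, 254.9]
ee_rot: [179.9, -0.1, 100.1]
force: [-0.6, -0.5, -1.1]
gripper_width: 45.8
-67 [486.38337641 -71.34230128   0.        ] [-0.6813  0.057   0.0189  0.001  -0.001   0.0011]
3 [474.70956414  -2.32257869   0.        ] [-0.5413  0.0583  0.0192  0.001  -0.001   0.0011]
62 [464.87020808  55.8511875    0.        ] [-0.4233  0.0593  0.0193  0.001  -0.001   0.0011]
```

Run:
```python
from h import *
for y in(-69,-3,63): print(y,st(-99,y,0), rel(list(st(-99,y,0)[:2])+[250],rpy=[180,0,99.8]))
```

```text
-69 [471.59343585 -73.84383248   0.        ] [-0.681   0.0271  0.0089  0.001  -0.001   0.0034]
-3 [460.58669857  -8.76809404   0.        ] [-0.549   0.0282  0.0091  0.001  -0.001   0.0034]
63 [449.57996129  56.30764441   0.        ] [-0.417   0.0294  0.0093  0.001  -0.001   0.0034]
```

```bash
python3 -m jog '-0.04 0.003 0 0 0 0;-0.11 0.007 0 0 0 0;-0.18 0.011 0 0 0 0;-0.25 0.015 0 0 0 0;-0.32 0.018 0.005 0 0 0;-0.39 0.022 0.009 0 0 0;-0.46 0.025 0.009 0 0 0;-0.53 0.027 0.009 0 0 0.003;-0.6 0.027 0.009 0 0 0.003;-0.65 0.027 0.009 0 0 0.003;-0.681 0.027 0.009 0 0 0.003;-0.681 0.027 0.009 0 0 0.003;-0.681 0.027 0.009 0 0 0.003;-0.681 0.027 0.06 0 0 0.003;-0.681 0.027 0.12 0 0 0.003;-0.681 0.027 0.17 0 0 0.003;-0.681 0.027 0.199 0 0 0.003;-0.681 0.027 0.199 0 0 0.003;-0.681 0.027 0.199 0 0 0.003'
python3 - <<'E'
from h import *
a=grab_frame("scene");b=grab_frame("top")
f=lambda i,x0,y0:cv2.resize(i[y0:y0+80,x0:x0+80],None,fx=5,fy=5,interpolation=cv2.INTER_CUBIC)
cv2.imwrite("pics/g7.png",np.hstack([f(a,230,160),f(b,205,160)])[:,:,::-1])
E
```

```text
time_s: 23.78
ee_pos: [470.8, -72.5, 154.1]
ee_rot: [-179.9, -0.2, 99.9]
force: [0.4, -1.2, -0.1]
gripper_width: 45.6
```

View pics/g7.png

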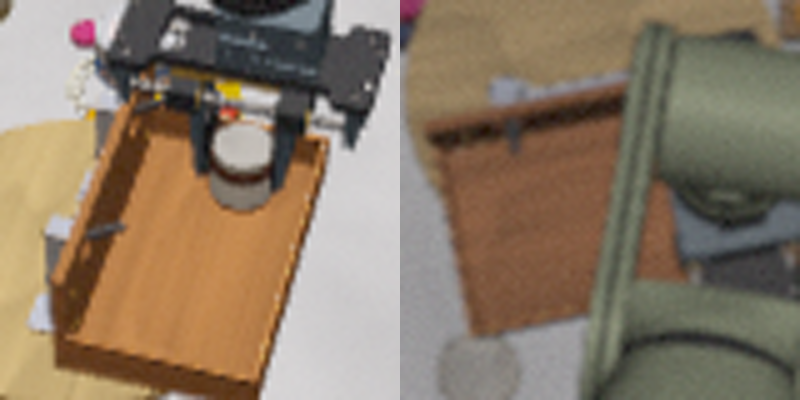

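The caddy hangs home with both pins poking through. The jar is held inside near the right end. I'll lower it to contact.

```bash
python3 -m jog '0 0 0.008 0 0 0;0 0 0.012 0 0 0;0 0 0.012 0 0 0;0 0 0.012 0 0 0'; python3 -m jog '0 0 0.004 0 0 0;0 0 0.004 0 0 0;0 0 0.004 0 0 0'; python3 -m jog '0 0 0.004 0 0 0;0 0 0.004 0 0 0;0 0 0.004 0 0 0'
```

```text
time_s: 24.22
ee_pos: [472.4, -73.1, 150.1]
ee_rot: [179.8, -0.1, 99.9]
force: [0.2, -0.2, -1.3]
gripper_width: 45.7
time_s: 24.47
ee_pos: [472.3, -73.2, 148.0]
ee_rot: [179.8, -0.1, 99.9]
force: [-0.2, -1.4, -2.0]
gripper_width: 45.5
time_s: 24.72
ee_pos: [472.6, -73.2, 146.1]
ee_rot: [179.8, -0.0, 99.9]
force: [0.7, -0.1, 0.4]
gripper_width: 45.5
```

```bash
python3 -m jog '0 0 0.002 0 0 0;0 0 0.003 0 0 0;0 0 0.003 0 0 0'; python3 -m jog '0 0 0 0 0 0;0 0 0 0 0 0;0 0 0 0 0 0;0 0 -0.02 0 0 0;0 0 -0.08 0 0 0;0 0 -0.16 0 0 0;0 0 -0.22 0 0 0;0 0 -0.22 0 0 0;0 0 -0.22 0 0 0' 0.2
python3 - <<'E'
from h import *
np.set_printoptions(suppress=True,precision=4)
print(rel([407,366,250],rpy=[180,0,99.8]))
for n in("scene","top"):
    grab_frame(n); print([(np.round(d["rect"],1).tolist(),round(d["confidence"],2)) for d in spot_in("jar0",n)])
E
```

```text
time_s: 24.97
ee_pos: [472.6, -73.3, 145.5]
ee_rot: [179.8, -0.0, 99.9]
force: [-3.1, 0.4, 6.9]
gripper_width: 45.6
time_s: 25.72
ee_pos: [473.0, -73.6, 257.0]
ee_rot: [179.5, 0.0, 99.9]
force: [-1.6, -0.2, -0.4]
gripper_width: 54.6
[0.8887 0.0207 0.0135 0.005  0.0004 0.0008]
[([233.1, 311.1, 242.2, 330.8], 0.8), ([205.9, 179.4, 262.3, 242.9], 0.73), ([273.4, 255.8, 292.7, 269.1], 0.7), ([270.9, 189.6, 286.2, 203.2], 0.64), ([199.0, 283.4, 217.8, 304.2], 0.47)]
[([134.2, 218.5, 152.9, 232.4], 0.66), ([146.5, 185.1, 164.1, 194.8], 0.52)]
```

```bash
python3 -m jog '0.08 0.002 0.005 0 0 0;0.16 0.004 0.01 0 0 0;0.24 0.006 0.013 0 0 0;0.32 0.008 0.013 0 0 0;0.4 0.01 0.013 0 0 0;0.48 0.012 0.013 0 0 0;0.56 0.014 0.013 0 0 0;0.64 0.016 0.013 0 0 0;0.72 0.018 0.013 0 0 0;0.8 0.019 0.013 0 0 0;0.86 0.02 0.013 0 0 0;0.887 0.021 0.013 0 0 0;0.887 0.021 0.013 0 0 0;0.887 0.021 0.013 0 0 0' 0.6
python3 - <<'E'
from h import *
np.set_printoptions(suppress=True,precision=4)
a=grab_frame("scene");print(at_z("scene",(237.6,320.7),26))
print([(np.round(d["rect"],1).tolist(),round(d["confidence"],2)) for d in spot_in("jar0","scene")])
print(rel([407,365,43],rpy=[180,0,99.8]))
E
```

```text
time_s: 27.08
ee_pos: [405.1, 364.9, 246.9]
ee_rot: [-179.9, 0.0, 99.9]
force: [-0.2, -0.2, 1.3]
gripper_width: 72.9
[404.2986 369.4167  26.    ]
[([200.8, 285.1, 217.4, 303.8], 0.62), ([230.1, 311.2, 243.7, 332.1], 0.6), ([249.6, 185.9, 284.0, 241.4], 0.16)]
[ 0.0015  0.0032  0.4092 -0.0002 -0.0002  0.0002]
```

```bash
python3 -m jog '0.001 0.002 0.08 0 0 0;0.001 0.002 0.16 0 0 0;0.001 0.002 0.24 0 0 0;0.001 0.002 0.31 0 0 0;0.001 0.002 0.36 0 0 0;0.001 0.002 0.40 0 0 0;0.001 0.002 0.408 0 0 0;0.001 0.002 0.408 0 0 0;0.001 0.002 0.408 0 0 0' 0.6; python3 -m jog '0 0 0 0 0 0;0 0 0 0 0 0;0 0 0 0 0 0;0 0 0 0 0 0;0 0 0 0 0 0;0 0 0 0 0 0' -1 15; python3 -m jog '0 0 -0.04 0 0 0;0 0 -0.12 0 0 0;0 0 -0.2 0 0 0;0 0 -0.28 0 0 0;0 0 -0.36 0 0 0;0 0 -0.42 0 0 0;0 0 -0.42 0 0 0;0 0 -0.42 0 0 0'
python3 - <<'E'
from h import *
np.set_printoptions(suppress=True,precision=4)
for y in(-3,63): print(y,st(-99,y,0), rel(list(st(-99,y,0)[:2])+[250],rpy=[180,0,99.8]))
E
```

```text
time_s: 27.93
ee_pos: [407.4, 364.3, 44.7]
ee_rot: [179.9, -0.1, 99.7]
force: [0.5, 1.4, 0.1]
gripper_width: 73.2
time_s: 28.43
ee_pos: [407.8, 364.7, 45.4]
ee_rot: [179.9, -0.1, 99.8]
force: [-0.4, -0.5, 5.0]
gripper_width: 45.6
time_s: 29.1
ee_pos: [407.6, 364.7, 257.0]
ee_rot: [179.7, -0.2, 99.8]
force: [0.4, 0.1, -1.8]
gripper_width: 45.4
-3 [460.5867  -8.7681   0.    ] [-0.754  -0.0224  0.0112  0.0034 -0.0022 -0.0004]
63 [449.58    56.3076   0.    ] [-0.622  -0.022   0.0116  0.0034 -0.0022 -0.0004]
```

```bash
python3 -m jog '-0.04 0 0 0 0 0;-0.11 -0.003 0 0 0 0;-0.18 -0.005 0.01 0 0 0;-0.25 -0.008 0.01 0 0 0;-0.32 -0.01 0.01 0 0 0;-0.39 -0.012 0.01 0 0 0;-0.46 -0.014 0.01 0 0 0;-0.53 -0.016 0.01 0 0 0;-0.6 -0.018 0.01 0 0 0;-0.67 -0.02 0.01 0 0 0;-0.72 -0.0224 0.01 0 0 0;-0.754 -0.0224 0.01 0 0 0;-0.754 -0.0224 0.01 0 0 0;-0.754 -0.0224 0.06 0 0 0;-0.754 -0.0224 0.12 0 0 0;-0.754 -0.0224 0.17 0 0 0;-0.754 -0.0224 0.2 0 0 0;-0.754 -0.0224 0.21 0 0 0;-0.754 -0.0224 0.21 0 0 0;-0.754 -0.0224 0.21 0 0 0';python3 -m jog '0 0 0.004 0 0 0;0 0 0.004 0 0 0;0 0 0.004 0 0 0'; python3 -m jog '0 0 0.004 0 0 0;0 0 0.004 0 0 0;0 0 0.004 0 0 0'
```

```text
time_s: 30.77
ee_pos: [460.6, -7.7, 149.9]
ee_rot: [179.8, -0.2, 99.8]
force: [0.5, -0.0, -0.8]
gripper_width: 45.7
time_s: 31.02
ee_pos: [460.7, -7.5, 148.1]
ee_rot: [179.8, -0.2, 99.8]
force: [-0.0, -0.0, -0.6]
gripper_width: 45.8
time_s: 31.27
ee_pos: [460.9, -7.5, 147.0]
ee_rot: [179.7, -0.2, 99.8]
force: [-1.6, 0.4, 4.6]
gripper_width: 45.8
```

Contact. I'll release, rise and go to the third jar.

```bash
python3 -m jog '0 0 0 0 0 0;0 0 0 0 0 0;0 0 0 0 0 0;0 0 -0.02 0 0 0;0 0 -0.08 0 0 0;0 0 -0.16 0 0 0;0 0 -0.22 0 0 0;0 0 -0.22 0 0 0;0 0 -0.22 0 0 0' 0.2
python3 - <<'E'
from h import *
np.set_printoptions(suppress=True,precision=4)
print(rel([529,321,250],rpy=[180,0,99.8]))
for n in("scene","top"):
    grab_frame(n); print([(np.round(d["rect"],1).tolist(),round(d["confidence"],2)) for d in spot_in("jar0",n)])
E
```

```text
time_s: 32.02
ee_pos: [461.3, -8.1, 258.6]
ee_rot: [179.5, -0.2, 99.8]
force: [-0.9, 0.2, -0.6]
gripper_width: 54.6
[ 0.6254  0.2452  0.0213  0.0061 -0.0019  0.0001]
[([264.4, 201.5, 276.7, 216.0], 0.77), ([200.6, 284.9, 220.3, 304.2], 0.6), ([273.6, 187.6, 285.6, 201.3], 0.49)]
[([148.7, 186.0, 163.0, 198.4], 0.72), ([210.2, 170.9, 287.5, 224.6], 0.37)]
```

```bash
python3 -m jog '0.08 0.01 0.005 0 0 0;0.15 0.03 0.01 0 0 0;0.22 0.06 0.015 0 0 0;0.3 0.09 0.02 0 0 0;0.37 0.12 0.02 0 0 0;0.44 0.16 0.02 0 0 0;0.51 0.19 0.02 0 0 0;0.57 0.22 0.02 0 0 0;0.625 0.245 0.02 0 0 0;0.625 0.245 0.02 0 0 0;0.625 0.245 0.02 0 0 0;0.625 0.245 0.02 0 0 0' 0.6
python3 - <<'E'
from h import *
np.set_printoptions(suppress=True,precision=4)
a=grab_frame("scene")
print([(np.round(d["rect"],1).tolist(),round(d["confidence"],2)) for d in spot_in("jar0","scene")])
print(rel([529,321,44],rpy=[180,0,99.8]))
E
```

```text
time_s: 33.22
ee_pos: [526.4, 320.2, 245.6]
ee_rot: [-180.0, -0.2, 99.8]
force: [0.1, -0.7, 1.0]
gripper_width: 72.7
[([266.4, 200.0, 278.6, 214.4], 0.77), ([269.6, 188.0, 285.2, 200.3], 0.73)]
[ 0.0005  0.0048  0.4052  0.0005 -0.0024 -0.0006]
```

```bash
python3 -m jog '0 0.005 0.08 0 0 0;0 0.005 0.16 0 0 0;0 0.005 0.24 0 0 0;0 0.005 0.31 0 0 0;0 0.005 0.31 0 0 0' 0.6
python3 - <<'E'
from h import *
np.set_printoptions(suppress=True,precision=4)
a=grab_frame("scene");s=state();print(s["ee_pos"])
f=lambda i,x0,y0:cv2.resize(i[y0:y0+130,x0:x0+130],None,fx=4,fy=4,interpolation=cv2.INTER_CUBIC)
cv2.imwrite("pics/g8.png",f(a,170,200)[:,:,::-1])
E
```

```text
time_s: 33.73
ee_pos: [524.6, 316.7, 84.9]
ee_rot: [-179.2, 0.1, 99.7]
force: [-1.4, -0.9, 0.1]
gripper_width: 72.9
[526.8497 318.1511  88.7364]
```

View pics/g8.png

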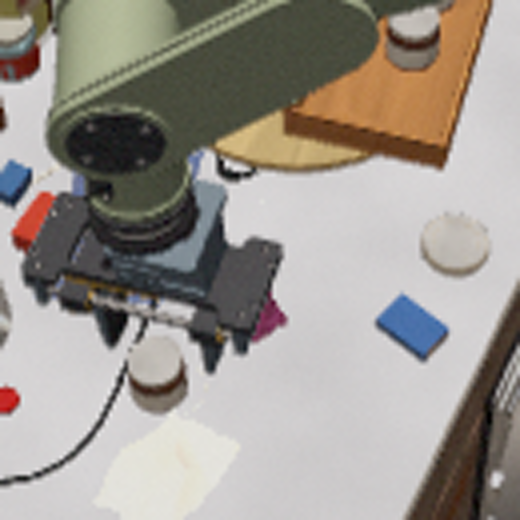

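The jar lies between the fingers (lid at (155,360), fingertips at (108,335) and (208,365)). I'll continue down.

```bash
python3 -m jog '0.005 0.003 0.04 0 0 0;0.005 0.003 0.08 0 0 0;0.005 0.003 0.09 0 0 0;0.005 0.003 0.09 0 0 0;0.005 0.003 0.09 0 0 0' 0.6; python3 -m jog '0 0 0 0 0 0;0 0 0 0 0 0;0 0 0 0 0 0;0 0 0 0 0 0;0 0 0 0 0 0;0 0 0 0 0 0' -1 15; python3 -m jog '0 0 -0.04 0 0 0;0 0 -0.12 0 0 0;0 0 -0.2 0 0 0;0 0 -0.28 0 0 0;0 0 -0.36 0 0 0;0 0 -0.42 0 0 0;0 0 -0.42 0 0 0;0 0 -0.42 0 0 0'
python3 - <<'E'
from h import *
np.set_printoptions(suppress=True,precision=4)
for y in(63,): print(y,st(-99,y,0), rel(list(st(-99,y,0)[:2])+[250],rpy=[180,0,99.8]))
E
```

```text
time_s: 34.2
ee_pos: [528.9, 321.3, 46.1]
ee_rot: [-179.8, -0.1, 99.6]
force: [-0.3, 0.3, 0.3]
gripper_width: 73.1
time_s: 34.7
ee_pos: [529.4, 321.5, 46.8]
ee_rot: [-179.9, -0.1, 99.6]
force: [-0.4, 0.3, 4.1]
gripper_width: 45.8
time_s: 35.37
ee_pos: [530.3, 321.4, 258.4]
ee_rot: [180.0, -0.2, 99.6]
force: [0.3, -0.3, -2.4]
gripper_width: 45.3
63 [449.58    56.3076   0.    ] [-0.4956 -0.2481  0.0148  0.0004 -0.0023 -0.0017]
```

```bash
python3 -m jog '-0.03 -0.03 0 0 0 0;-0.08 -0.08 0 0 0 0;-0.13 -0.13 0.01 0 0 0;-0.18 -0.18 0.01 0 0 0;-0.23 -0.22 0.01 0 0 0;-0.29 -0.248 0.01 0 0 0;-0.36 -0.248 0.01 0 0 0;-0.43 -0.248 0.01 0 0 0;-0.47 -0.248 0.01 0 0 0;-0.495 -0.248 0.01 0 0 0;-0.495 -0.248 0.01 0 0 0;-0.495 -0.248 0.01 0 0 0;-0.495 -0.248 0.06 0 0 0;-0.495 -0.248 0.12 0 0 0;-0.495 -0.248 0.17 0 0 0;-0.495 -0.248 0.2 0 0 0;-0.495 -0.248 0.208 0 0 0;-0.495 -0.248 0.208 0 0 0;-0.495 -0.248 0.208 0 0 0';python3 -m jog '0 0 0.004 0 0 0;0 0 0.004 0 0 0;0 0 0.004 0 0 0'; python3 -m jog '0 0 0.004 0 0 0;0 0 0.004 0 0 0;0 0 0.004 0 0 0'
```

```text
time_s: 36.95
ee_pos: [449.9, 57.7, 153.6]
ee_rot: [179.9, -0.2, 99.7]
force: [-0.2, -0.2, -0.5]
gripper_width: 45.4
time_s: 37.2
ee_pos: [450.3, 57.8, 152.5]
ee_rot: [179.8, -0.2, 99.7]
force: [-0.7, -0.1, -0.2]
gripper_width: 45.3
time_s: 37.45
ee_pos: [450.3, 57.8, 150.6]
ee_rot: [179.8, -0.2, 99.7]
force: [-0.5, 0.0, -0.1]
gripper_width: 45.6
```

```bash
python3 -m jog '0 0 0.004 0 0 0;0 0 0.004 0 0 0;0 0 0.004 0 0 0'; python3 -m jog '0 0 0.002 0 0 0;0 0 0.002 0 0 0;0 0 0.002 0 0 0'
```

```text
time_s: 37.7
ee_pos: [450.6, 57.8, 148.9]
ee_rot: [179.8, -0.2, 99.7]
force: [-0.1, -0.7, 2.4]
gripper_width: 45.6
time_s: 37.95
ee_pos: [450.6, 57.8, 148.5]
ee_rot: [179.8, -0.2, 99.7]
force: [-2.4, -0.4, 6.8]
gripper_width: 45.5
```

```bash
python3 -m jog '0 0 0 0 0 0;0 0 0 0 0 0;0 0 0 0 0 0;0 0 -0.02 0 0 0;0 0 -0.08 0 0 0;0 0 -0.16 0 0 0;0 0 -0.24 0 0 0;0 0 -0.3 0 0 0;0 0 -0.3 0 0 0;0 0 -0.3 0 0 0' 0.2
python3 - <<'E'
from h import *
np.set_printoptions(suppress=True,precision=4)
print(rel([671,30,290],rpy=[180,0,189]),rel([671,30,290]))
E
```

```text
time_s: 38.78
ee_pos: [450.9, 57.2, 299.9]
ee_rot: [179.5, -0.2, 99.7]
force: [0.2, 0.2, -0.1]
gripper_width: 54.3
[-0.1279  0.4245  0.0228  0.0056  0.0023 -0.9922] [-0.1279  0.4245  0.0228  0.      0.      0.    ]
```

```bash
python3 -m jog '-0.02 0.05 0 0 0 -0.08;-0.03 0.1 0 0 0 -0.16;-0.05 0.15 0 0 0 -0.24;-0.06 0.2 0 0 0 -0.32;-0.08 0.25 0 0 0 -0.4;-0.09 0.3 0 0 0 -0.48;-0.1 0.35 0 0 0 -0.56;-0.12 0.4 0.01 0 0 -0.64;-0.128 0.4245 0.02 0 0 -0.72;-0.128 0.4245 0.02 0 0 -0.8;-0.128 0.4245 0.02 0 0 -0.88;-0.128 0.4245 0.02 0 0 -0.96;-0.128 0.4245 0.02 0.005 0.002 -0.99;-0.128 0.4245 0.02 0.005 0.002 -0.99;-0.128 0.4245 0.02 0.005 0.002 -0.99' 0.3
python3 - <<'E'
from h import *
np.set_printoptions(suppress=True,precision=4)
print(rel([671,30,141],rpy=[180,0,189]))
a=grab_frame("scene");b=grab_frame("top")
f=lambda i,x0,y0:cv2.resize(i[y0:y0+100,x0:x0+100],None,fx=4,fy=4,interpolation=cv2.INTER_CUBIC)
cv2.imwrite("pics/g9.png",np.hstack([f(a,200,150),f(b,195,130)])[:,:,::-1])
E
```

```text
time_s: 40.03
ee_pos: [670.5, 30.0, 289.2]
ee_rot: [180.0, -0.1, -171.3]
force: [-0.4, -0.2, 0.5]
gripper_width: 59.7
[-0.0017 -0.0003  0.2965  0.0006 -0.0016 -0.0033]
```

View pics/g9.png

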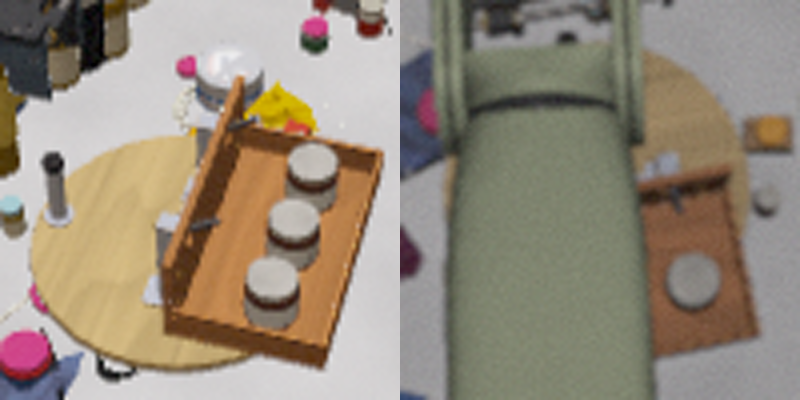

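The caddy is home on both pins with all three jars upright. I'll descend and grip the knob.

```bash
python3 -m jog '0 0 0.08 0 0 0;0 0 0.16 0 0 0;0 0 0.24 0 0 0;0 0 0.28 0 0 0;0 0 0.3 0 0 0;0 0 0.3 0 0 0;0 0 0.3 0 0 0' 0.3; python3 -m jog '0 0 0 0 0 0;0 0 0 0 0 0;0 0 0 0 0 0;0 0 0 0 0 0;0 0 0 0 0 0;0 0 0 0 0 0' -1 10
python3 - <<'E'
from h import *
np.set_printoptions(suppress=True,precision=4)
s=state();p=np.array(s["ee_pos"]);d=p[:2]-AX;a0=np.arctan2(d[1],d[0]);r=np.hypot(*d);print(np.degrees(a0),r)
for k in range(4,45,4):
    a=a0-np.radians(k); print(k,rel([AX[0]+r*np.cos(a),AX[1]+r*np.sin(a),p[2]],rpy=[180,0,s["ee_rot"][2]-k]))
E
```

```text
time_s: 40.72
ee_pos: [671.1, 30.0, 141.0]
ee_rot: [180.0, 0.0, -171.3]
force: [-0.6, -1.0, 1.5]
gripper_width: 58.9
time_s: 41.22
ee_pos: [671.3, 29.9, 141.4]
ee_rot: [180.0, 0.1, -171.3]
force: [0.6, -4.7, -0.1]
gripper_width: 22.2
9.618915062735468 115.16965824868579
4 [ 0.0003 -0.0161 -0.      0.0001  0.0006  0.0444]
8 [ 0.0017 -0.0321 -0.      0.0001  0.0006  0.0889]
12 [ 0.0043 -0.048  -0.      0.0001  0.0006  0.1333]
16 [ 0.0079 -0.0636 -0.      0.0002  0.0006  0.1778]
20 [ 0.0126 -0.079  -0.      0.0002  0.0006  0.2222]
24 [ 0.0184 -0.094  -0.      0.0002  0.0006  0.2667]
28 [ 0.0253 -0.1085 -0.      0.0002  0.0006  0.3111]
32 [ 0.0331 -0.1226 -0.      0.0002  0.0005  0.3556]
36 [ 0.0418 -0.1361 -0.0001  0.0003  0.0005  0.4   ]
40 [ 0.0515 -0.1489 -0.0001  0.0003  0.0005  0.4444]
44 [ 0.0621 -0.161  -0.0001  0.0003  0.0005  0.4889]
```

Turning clockwise, about 2° per row.

```bash
python3 -m jog '0 -0.003 0 0 0 0.008;0.0001 -0.008 0 0 0 0.022;0.0003 -0.016 0 0 0 0.044;0.0008 -0.024 0 0 0 0.067;0.0017 -0.032 0 0 0 0.089;0.003 -0.04 0 0 0 0.111;0.0043 -0.048 0 0 0 0.133;0.006 -0.056 0 0 0 0.156;0.008 -0.0636 0 0 0 0.178;0.01 -0.071 0 0 0 0.2;0.0126 -0.079 0 0 0 0.222;0.0155 -0.0865 0 0 0 0.244;0.0184 -0.094 0 0 0 0.267;0.022 -0.101 0 0 0 0.289;0.0253 -0.1085 0 0 0 0.311;0.029 -0.1155 0 0 0 0.333;0.033 -0.1226 0 0 0 0.356;0.037 -0.129 0 0 0 0.378;0.0418 -0.136 0 0 0 0.4;0.0418 -0.136 0 0 0 0.4'
python3 - <<'E'
from h import *
np.set_printoptions(suppress=True,precision=4)
s=state();p=np.array(s["ee_pos"]);d=p[:2]-AX;a0=np.arctan2(d[1],d[0]);r=np.hypot(*d);print(np.degrees(a0),r)
for k in range(4,57,4):
    a=a0-np.radians(k); print(k,rel([AX[0]+r*np.cos(a),AX[1]+r*np.sin(a),p[2]],rpy=[180,0,s["ee_rot"][2]-k]))
E
```

```text
time_s: 42.88
ee_pos: [661.3, -41.0, 141.5]
ee_rot: [179.9, 0.1, 152.6]
force: [1.5, 0.8, -0.3]
gripper_width: 19.5
-26.493910569436373 115.79250854345405
4 [ 0.0003 -0.0162 -0.      0.0008  0.0011  0.0444]
8 [ 0.0017 -0.0323 -0.      0.0009  0.0011  0.0889]
12 [ 0.0043 -0.0482 -0.0001  0.0009  0.0011  0.1333]
16 [ 0.0079 -0.064  -0.0001  0.0009  0.001   0.1778]
20 [ 0.0127 -0.0794 -0.0001  0.001   0.001   0.2222]
24 [ 0.0185 -0.0945 -0.0002  0.001   0.001   0.2667]
28 [ 0.0253 -0.1091 -0.0002  0.0011  0.0009  0.3111]
32 [ 0.0332 -0.1233 -0.0002  0.0011  0.0009  0.3556]
36 [ 0.042  -0.1368 -0.0002  0.0011  0.0009  0.4   ]
40 [ 0.0518 -0.1497 -0.0003  0.0012  0.0008  0.4444]
44 [ 0.0624 -0.1619 -0.0003  0.0012  0.0008  0.4889]
48 [ 0.0738 -0.1733 -0.0003  0.0012  0.0008  0.5333]
52 [ 0.086  -0.1839 -0.0004  0.0013  0.0007  0.5778]
56 [ 0.099  -0.1936 -0.0004  0.0013  0.0007  0.6222]
```

```bash
python3 -m jog '0 -0.003 0 0 0 0.008;0.0001 -0.008 0 0 0 0.022;0.0003 -0.016 0 0 0 0.044;0.0008 -0.024 0 0 0 0.067;0.0017 -0.032 0 0 0 0.089;0.003 -0.04 0 0 0 0.111;0.0043 -0.048 0 0 0 0.133;0.006 -0.056 0 0 0 0.156;0.008 -0.064 0 0 0 0.178;0.01 -0.0715 0 0 0 0.2;0.0127 -0.0794 0 0 0 0.222;0.0155 -0.087 0 0 0 0.244;0.0185 -0.0945 0 0 0 0.267;0.022 -0.102 0 0 0 0.289;0.0253 -0.109 0 0 0 0.311;0.029 -0.116 0 0 0 0.333;0.033 -0.123 0 0 0 0.356;0.0375 -0.130 0 0 0 0.378;0.042 -0.1368 0 0 0 0.4;0.042 -0.1368 0 0 0 0.4'; python3 -m jog '0 -0.003 0 0 0 0.008;0.0001 -0.008 0 0 0 0.022;0.0003 -0.016 0 0 0 0.044;0.0008 -0.024 0 0 0 0.067;0.0017 -0.032 0 0 0 0.089;0.003 -0.04 0 0 0 0.111;0.0043 -0.048 0 0 0 0.133;0.005 -0.052 0 0 0 0.145;0.006 -0.056 0 0 0 0.156;0.006 -0.056 0 0 0 0.156;0.006 -0.056 0 0 0 0.156'
```

```text
time_s: 44.55
ee_pos: [609.9, -91.4, 141.4]
ee_rot: [180.0, -0.1, 116.5]
force: [-2.8, 4.9, 1.3]
gripper_width: 19.4
time_s: 45.47
ee_pos: [583.7, -100.0, 141.4]
ee_rot: [179.9, -0.2, 102.4]
force: [2.2, 6.7, 0.0]
gripper_width: 19.3
```

```bash
python3 -m jog '0 -0.006 0 0 0 0.016;0.0001 -0.012 0 0 0 0.03;0.0001 -0.012 0 0 0 0.03;0.0001 -0.012 0 0 0 0.03'; python3 -m jog '0 -0.004 0 0 0 0.01;0 -0.008 0 0 0 0.01;0 -0.008 0 0 0 0.01;0 -0.008 0 0 0 0.01'
```

```text
time_s: 45.8
ee_pos: [583.7, -99.6, 141.5]
ee_rot: [179.2, -0.2, 99.6]
force: [16.8, 8.7, -10.0]
gripper_width: 19.4
time_s: 46.13
ee_pos: [583.9, -99.4, 141.4]
ee_rot: [178.6, -0.2, 98.7]
force: [12.4, 7.1, -8.7]
gripper_width: 19.4
```

It's stopped against something hard, presumably the end stop. I'll ease off, release, rise, move clear and check.

```bash
python3 -m jog '0 0.012 0 0.008 0 0;0 0.012 0 0.008 0 0;0 0.012 0 0.008 0 0'; python3 -m jog '0 0 0 0 0 0;0 0 0 0 0 0;0 0 0 0 0 0;0 0 0 0 0 0;0 0 -0.06 0 0 0;0 0 -0.14 0 0 0;0 0 -0.22 0 0 0;0 0 -0.3 0 0 0;0 0 -0.3 0 0 0;0 0 -0.3 0 0 0' 0.3; python3 -m jog '-0.07 0 0 0 0 0;-0.14 0 0 0 0 0;-0.21 0 0 0 0 0;-0.28 0 0 0 0 0;-0.35 0 0 0 0 0;-0.42 0 0 0 0 0;-0.49 0 0 0 0 0;-0.56 0 0 0 0 0;-0.56 0 0 0 0 0;-0.56 0 0 0 0 0'
python3 - <<'E'
from h import *
np.set_printoptions(suppress=True,precision=1)
a=grab_frame("scene");b=grab_frame("top")
cv2.imwrite("pics/s10.png",a[:,:,::-1]);cv2.imwrite("pics/t10.png",b[:,:,::-1])
f=lambda i,x0,y0:cv2.resize(i[y0:y0+110,x0:x0+100],None,fx=4,fy=4,interpolation=cv2.INTER_CUBIC)
cv2.imwrite("pics/g10.png",np.hstack([f(a,190,160),f(b,190,125)])[:,:,::-1])
for q in ["knob_grip","caddy_floor"]:
    for n in("scene","top"): print(q,n,[(np.round(d["location"],1).tolist(),round(d["confidence"],2)) for d in tip_of(q,n)[:2]])
for n in("scene","top"): print([(np.round(d["rect"],1).tolist(),round(d["confidence"],2)) for d in spot_in("jar0",n)])
E
```

```text
time_s: 46.38
ee_pos: [589.9, -98.6, 141.2]
ee_rot: [179.4, -0.2, 98.7]
force: [1.2, 1.8, -0.3]
gripper_width: 19.6
time_s: 47.22
ee_pos: [589.2, -100.0, 294.3]
ee_rot: [179.0, -0.1, 98.6]
force: [-0.9, 0.0, -0.9]
gripper_width: 59.5
time_s: 48.05
ee_pos: [630.3, -378.4, 290.2]
ee_rot: [179.2, -0.3, 98.5]
force: [0.4, -0.3, -0.5]
gripper_width: 59.2
knob_grip scene [([255.7, 178.5], 0.64)]
knob_grip top [([276.1, 166.0], 0.55)]
caddy_floor scene [([235.5, 224.0], 0.78)]
caddy_floor top [([217.9, 178.7], 0.69), ([240.7, 192.1], 0.35)]
[([209.9, 213.5, 224.1, 231.6], 0.8), ([247.0, 218.5, 265.2, 237.4], 0.61), ([226.7, 214.7, 243.2, 232.6], 0.57), ([275.7, 254.7, 292.6, 272.1], 0.2)]
[([202.3, 155.7, 213.7, 170.5], 0.57), ([210.3, 191.2, 225.8, 205.8], 0.46), ([204.8, 175.4, 220.4, 189.0], 0.43)]
```

View pics/g10.png

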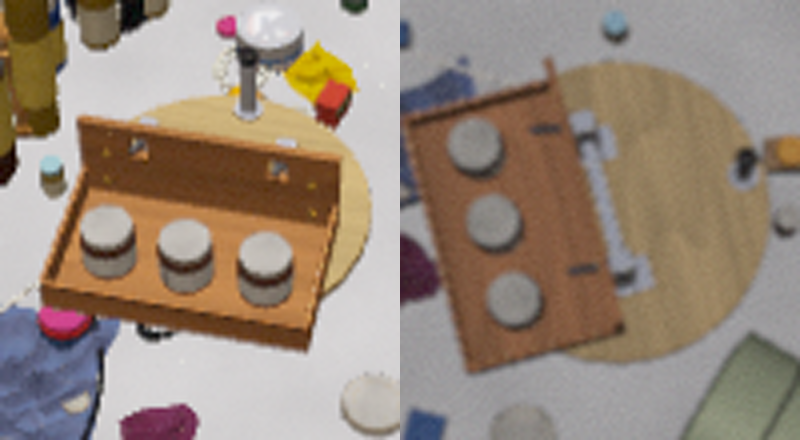

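The final view shows the caddy facing left, both pins through the slots at (137,150) and (278,170) in the scene crop, and three jars upright. My ease-off turned the knob back about 3°, so I'll measure the angle.

Run:
```python
from h import *
np.set_printoptions(suppress=True,precision=1)
t=lambda q:(190+q[0]/4-.4,125+q[1]/4-.4)
A=at_z("top",t((186,128)),178);B=at_z("top",t((632-400,275)),178);d=B-A
print(A,B,"posts dir",np.degrees(np.arctan2(d[0],-d[1])),np.hypot(*d[:2]))
L=at_z("top",t((550-400,60)),189);Rr=at_z("top",t((622-400,328)),189);d=Rr-L
print("plate",L,Rr,np.degrees(np.arctan2(d[0],-d[1])),np.hypot(*d[:2]))
k=at_z("top",t((748-400,156)),155);k2=at_z("scene",(190+248/4-.4,160+55/4-.4),155);dc=at_z("top",t((260,212)),78)
for p in(k,k2): print("knob",p,np.degrees(np.arctan2(p[1]-AX[1],p[0]-AX[0])),np.hypot(*(p[:2]-AX)))
print("disc",dc)
```

```text
[613.5  30.7 178. ] [490.7  -4.2 178. ] posts dir -74.13345496359963 127.61286463687017
plate [668.6  58.6 189. ] [446.6   4.6 189. ] -76.33208157153547 228.5302455376298
knob [ 591.7 -102.6  155. ] -73.30576658221835 118.33153978999374
knob [587.4 -99.8 155. ] -74.94419022588293 114.47346223056188
disc [560.4 -28.5  78. ]
```

The angle is about -1.47 rad, inside the limits but with a thin margin. I'll push the knob with one open finger to the stop, so that letting go doesn't drag it back.

Run:
```python
from h import *
np.set_printoptions(suppress=True,precision=4)
print(rel([589.5,-100,290],rpy=[180,0,99]),rel([589.5,-100,141],rpy=[180,0,99]))
```

```text
[ 0.5578  0.0006  0.0096  0.0112 -0.0008 -0.0032] [ 0.5574 -0.0047  0.3075  0.0112 -0.0008 -0.0032]
```

```bash
python3 -m jog '0.07 0 0 0 0 0;0.14 0 0 0 0 0;0.21 0 0 0 0 0;0.28 0 0 0 0 0;0.35 0 0 0 0 0;0.42 0 0 0 0 0;0.49 0 0 0 0 0;0.558 0 0 0 0 0;0.558 0 0.01 0.011 0 0;0.558 0 0.01 0.011 0 0;0.558 0 0.08 0.011 0 0;0.558 -0.002 0.16 0.011 0 0;0.558 -0.003 0.24 0.011 0 0;0.558 -0.004 0.29 0.011 0 0;0.558 -0.005 0.305 0.011 0 0;0.558 -0.005 0.305 0.011 0 0;0.558 -0.005 0.305 0.011 0 0' 0.3; python3 -m jog '0 -0.01 0 0 0 0;0 -0.02 0 0 0 0;0 -0.03 0 0 0 0;0 -0.036 0 0 0 0;0 -0.036 0 0 0 0';python3 -m jog '0 -0.006 0 0 0 0;0 -0.01 0 0 0 0;0 -0.01 0 0 0 0;0 -0.01 0 0 0 0'
```

```text
time_s: 49.87
ee_pos: [590.3, -100.7, 143.4]
ee_rot: [179.9, -0.0, 98.7]
force: [-0.2, 0.0, 1.2]
gripper_width: 59.3
time_s: 50.28
ee_pos: [571.8, -103.5, 144.2]
ee_rot: [179.8, -0.0, 98.7]
force: [-0.3, -0.4, 0.4]
gripper_width: 59.5
time_s: 50.62
ee_pos: [567.1, -104.3, 144.5]
ee_rot: [179.8, 0.0, 98.7]
force: [2.9, -1.1, 1.1]
gripper_width: 60.0
```

```bash
python3 -m jog '0 -0.006 0 0 0 0;0 -0.01 0 0 0 0;0 -0.01 0 0 0 0;0 -0.01 0 0 0 0'; python3 -m jog '0 -0.005 0 0 0 0;0 -0.01 0 0 0 0;0 -0.01 0 0 0 0;0 -0.01 0 0 0 0'
```

```text
time_s: 50.95
ee_pos: [564.7, -104.9, 144.4]
ee_rot: [179.5, 0.1, 98.6]
force: [8.6, 1.0, -4.9]
gripper_width: 59.5
time_s: 51.28
ee_pos: [564.5, -105.0, 144.2]
ee_rot: [178.8, 0.1, 98.6]
force: [15.0, 2.4, -9.4]
gripper_width: 59.2
```

That's the same stop as before. I'll back off without touching, rise, move away and check.

```bash
python3 -m jog '0 0.01 0 0 0 0;0 0.025 0 0.01 0 0;0 0.042 0 0.01 0 0;0 0.042 0 0.01 0 0;0 0.042 0 0.01 0 0;0 0.042 -0.06 0.01 0 0;0 0.042 -0.14 0.01 0 0;0 0.042 -0.22 0.01 0 0;0 0.042 -0.3 0.01 0 0;0 0.042 -0.3 0.01 0 0'; python3 -m jog '-0.07 0 0 0 0 0;-0.14 0 0 0 0 0;-0.21 0 0 0 0 0;-0.28 0 0 0 0 0;-0.35 0 0 0 0 0;-0.42 0 0 0 0 0;-0.49 0 0 0 0 0;-0.56 0 0 0 0 0;-0.56 0 0 0 0 0;-0.56 0 0 0 0 0'
python3 - <<'E'
from h import *
np.set_printoptions(suppress=True,precision=1)
a=grab_frame("scene");b=grab_frame("top"); print(state()["force"])
a0=cv2.imread("pics/s10.png")[:,:,::-1];b0=cv2.imread("pics/t10.png")[:,:,::-1]
cv2.imwrite("pics/s11.png",a[:,:,::-1])
for n in("scene","top"): print([(np.round(d["rect"],1).tolist(),round(d["confidence"],2)) for d in spot_in("jar0",n)],[(np.round(d["location"],1).tolist(),round(d["confidence"],2)) for d in tip_of("caddy_floor",n)[:1]])
# rotation of stand+caddy between the two top pictures
x0,y0,x1,y1=190,130,285,222
p=cv2.goodFeaturesToTrack(cv2.cvtColor(np.ascontiguousarray(b0),cv2.COLOR_RGB2GRAY)[y0:y1,x0:x1],60,.05,4)+np.float32([x0,y0])
q,ok,_=cv2.calcOpticalFlowPyrLK(np.ascontiguousarray(b0),b,p,None);ok=ok[:,0]==1
M,inl=cv2.estimateAffinePartial2D(p[ok],q[ok],ransacReprojThreshold=.7)
print("rot ccw deg",np.degrees(np.arctan2(M[0,1],M[0,0])),inl.sum(),len(inl))
E
```

```text
time_s: 52.12
ee_pos: [584.6, -102.8, 303.7]
ee_rot: [178.9, 0.4, 98.6]
force: [1.5, 0.2, 0.2]
gripper_width: 59.2
time_s: 52.95
ee_pos: [625.5, -381.3, 303.8]
ee_rot: [179.0, 0.3, 98.4]
force: [0.4, 0.3, 0.0]
gripper_width: 59.5
[-0.5 -0.2 -0.3]
[([248.3, 222.7, 260.0, 237.8], 0.77), ([206.0, 212.0, 222.5, 231.0], 0.6)] [([237.4, 228.0], 0.64)]
[([204.9, 172.9, 221.0, 188.3], 0.53), ([223.9, 139.6, 283.9, 214.4], 0.32)] [([215.2, 177.2], 0.67)]
rot ccw deg -2.0243756237295387 30 55
```

Run:
```python
from h import *
a0=cv2.imread("pics/s10.png");a=cv2.imread("pics/s11.png")
for x,y in((217,222),(236,223.5),(256,227)):
    T=a0[int(y)-10:int(y)+11,int(x)-9:int(x)+10]; r=cv2.matchTemplate(a[200:250,195:280],T,cv2.TM_CCOEFF_NORMED);_,v,_,l=cv2.minMaxLoc(r);print((x,y),"->",(195+l[0]+9,200+l[1]+10),round(v,3))
job_done()
```

```text
(217, 222) -> (216, 221) 0.978
(236, 223.5) -> (254, 227) 0.976
(256, 227) -> (234, 223) 0.958
the job is handed in; nothing more can be done
```

I handed the job in at about 53 s of the 210 s limit. As far as my checks show, all the steps were met. `job_done()` gives no verdict.

- **Stand to the front:** I turned it by the knob to the front stop. The knob stopped hard at (671, 30), so the foot is turned about 10°.
- **Caddy:** I slid it down both pins until it was blocked against the posts, then let go. Later pictures showed both pins through the slots.
- **Jars:** There were only three. I lowered each one until it touched the caddy floor and then let go. The picture before the final turn showed all three upright.
- **Stand to the left:** I turned it back to the left stop. When I let go the first time, the knob came back about 3°, which the camera put at roughly -1.47 rad. I pushed it again with one open finger, reached the same stop, and backed off without touching it.

**Last checks**
- **Angle:** The pictures show about 2° more turn after that second push, so roughly -1.5 rad, within the limit. My fitted axis put the left stop 3–4° short of a full quarter turn. I put that down to axis error, because the knob stopped hard at the same place twice.
- **Jars:** The last picture I viewed was from before the second push, and it showed the caddy hanging home with three jars upright. After the push I only matched patches of the two pictures. All three jar positions matched at 0.96–0.98, though the matcher swapped two of the identical jars. The detector reported only two of the jars in the final scene picture and one in the final top picture.
- **Bystanders:** I saw none displaced, but I did not measure them at the end.

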